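# Mount the cordless work light on its stand

## Task

Take the cordless work light out of its charging dock and slide its tube down over the peg of the lamp stand until it sits fully home on the collar, twisting it as needed until the orange spring button clicks out through the hole in the tube. Then give the light a light upward tug to feel that it is locked, and let go of it. Ease it on, feeling for the click, rather than forcing it, and leave the battery pack, the tools and the printed bracket lying around where they are.

Things in the scene. Friction and masses are not known exactly. Their poses are not given: they have to be found in the camera images.
- lamp: Cordless work light, 0.3-0.4 kg, one rigid piece: upright aluminium tube (31 mm outer, 26 mm inner diameter, 160 mm long, open below, inside 75 mm deep) under a black LED bar. Origin: on the tube's axis at its lower end (the mouth); z up the tube. Hole in the wall and orange line up the tube on its +x side. Starts upright in the dock, mouth 42 mm below the dock's top.
- lamp_bar (a point): Centre of the LED bar, on the tube's axis, 171 mm above the mouth: where to take hold, across the width. The bar is 170 mm long (lamp's y), 34 mm wide (lamp's x), 22 mm high and balanced on the tube. An orange switch pad lies on its top, 66 mm towards +y.
- lamp_hole (a point): Centre of the hole's outer edge: 15.5 mm out along the lamp's +x, 31 mm above the mouth. The hole is 8.4 mm wide and reaches from 24 to 38 mm above the mouth.
- dock: Charging dock, a grey block 100 x 76 mm, 50 mm high, that does not move, with a round well 36 mm wide and 42 mm deep in the middle of its top, in which the lamp's tube stands loosely, turned any way. Origin: centre of its underside, z up.
- stand: Lamp stand, stays put: black round foot, 140 mm across, 18 mm high. Origin: centre of its underside, z up. On it turns a stiff swivel (holds against 0.6 N m; for aiming the light): plate 68 mm across, grey collar 40 mm across up to 40 mm above the bench, upright steel peg 24 mm in diameter up to 102 mm. The orange button on the peg's side and the orange line on plate and collar below it turn with it.
- stand_seat (a point): Centre of the collar's top, on the peg's axis, 40 mm above the bench; axes as the foot's. Fully home, the tube's mouth rests here, with 1 mm of play all round on the peg. The swivel, and so the side the button is on, starts anywhere within 0.7 rad either side of the foot's +x and is not measured: see it, or find it by twisting the home tube gently until it clicks.
- stand_peg_top (a point): Top of the peg, 62 mm above the collar's top. Its uppermost 12 mm are a dome; below, it is straight. The button's catch is 26 mm above the collar's top. The button is 6.8 mm wide and stands 6.5 mm out of the peg (3 mm out of the tube's wall when through the hole). Its upper side is a ramp, 34 degrees to the peg's axis, from 38.5 mm above the collar; its underside is flat: a locked tube lifts only about 2 mm.
- button (a joint): How far the orange spring button is pushed into the peg (m): 0 fully out, 0.0075 fully in. A tube pushed down drives it in by its ramp with about 5 to 12 N; the tube's inner wall keeps it 3 to 5.5 mm in. It comes out only through the hole, turned to it within about 0.05 rad, in the last 2 mm above the collar; else the tube goes home with the button in. Once out it also stops the tube turning: twisting on (over 0.3 N m) forces it.
- battery: A black spare battery pack, 36 x 70 x 22 mm, beside the dock. To be left where it is. Origin: its underside's centre.
- screwdriver: A yellow-handled screwdriver lying near the stand. To be left where it is. Origin: its underside's centre.
- wrench: A steel wrench lying in the middle of the bench. To be left where it is. Origin: its underside's centre.
- printed_bracket: A small teal printed bracket, 50 x 40 x 40 mm. To be left where it is. Origin: its underside's centre.
There are look-alikes about, which are no part of the job. What is shaped like the stand but green is not meant.

How it is judged:
By the outcome, as a careful person would: the job done as asked, in the order asked, and still so for the second after the job is handed in, with the robot touching nothing.
It also fails if it takes over 72 s, if anything falls off the work surface, if the arm or the gripper's body presses on something with over 40 N, if the wrist force passes 120 N, or if a joint passes its speed limit or range.

## Robot

A 6-joint arm with a two-finger parallel gripper is mounted at the origin on the work surface. World frame = base frame: x ahead of the robot, y to its left, z up, the work surface at z = 0. Lengths are in m, angles in rad, forces in N, time in s.
With the tool pointing down it reaches from about 0.2 to 0.875 m from the base axis. Payload 3.4 kg.
Tool frame: the origin (TCP) lies midway between the tips of the shut fingers; the grasp point (between the pads) lies bot.grip_depth behind it (bot.grip_depth is the distance from the TCP to the grasp point, in m); z points along the fingers, x is the direction in which the jaws open and shut, and the axes are right-handed (so a half turn about z gives the same grasp; the last joint's range is limited). The gripper opens to 94 mm and grips with 3 to 60 N. Pads are 16 mm wide; open, the fingers measure 119 mm over their backs; the gripper's body (75 mm by 177 mm) begins 78 mm behind the grasp point.
Start: joints at [-1.369, 0.276, 1.505, -0, 1.361, -0.121], TCP at [0.182, -0.545, 0.174] pointing down, gripper open.
Joint ranges: [-2.89, 2.89], [-0.75, 2.08], [0.22, 2.7], [-1.18, 4.32], [0.11, 2.71], [-2.7, 2.7]. Speed limits (rad/s): [2.57, 2.57, 3.14, 3.14, 3.14, 3.14].

## Interface

Orientations are given as a rotation vector (axis times angle).
In Python, from plant import telemetry, vision, workorder, bot gives the robot as it stands. The module is installed in compiled form; this text tells all that it offers.
- The arm moves only by the tool jog_arm, never from a script. Its argument "deltas" is a list of rows, each a list of 3 entries, a list of its own where there are three numbers: the finger opening in m, from 0 to 0.094, then the shift along the tool's x, y, z in m, then the turn, a rotation vector about the tool's x, y, z in degrees. In form: [[gripper, [tx, ty, tz], [wx, wy, wz]], ...]. A call has 1 to 8 rows; each row shifts and turns the pose as measured when the row begins, along the tool's axes as they then stand; what a row does not reach is not made up. A row lasts 1/12 s, in which the tool goes at most 41.7 mm and 7.16 degrees, less where a joint would pass 70% of its speed; a pose out of reach is approached as far as the arm can. A call is refused whole if a number of a shift passes 0.0417 or a number of a turn 7.16, either way. A call with a gripper value outside its range is refused whole. The fingers move at their own pace and stop on an object; "grip_force" is the grip in N (left out, the last holds). Time passes only in rows, so rows that do not move let the fingers close. It gives the time, the measured TCP pose, the force and the opening at its end, in the units of the state.
- telemetry.sense(): the state, without advancing time (a new reading comes with each control period).
- vision.camera(name): name is "side" or "top"; returns a dict with "image" (420x560x3 uint8, red, green, blue), "range_z" (420x560 float32, m along the optical axis (not along the pixel's ray), 0 where there is no reading), "mtx" (3x3 intrinsics, pixels), "extrinsics" (4x4, takes a point from world to camera coordinates). Camera axes: x right, y down, z forward; pixel columns grow to the right and rows downward; lengths in m; the calibration is good to about 2 mm. A picture is of the moment at which its call begins.
- workorder.sign_off(): hands the job in, once; it reports no verdict.
Trained networks look in a picture, given as the dict that the camera call returned (one of the last four; its "shot" number tells which), for a name from the list of things; names that differ only in an ending like _2 or _b are one class to them, and where a whole thing is asked for, a point or a joint stands for the part that bears it (a point fixed in the world has none). Each returns a list of dicts, best first, with "conf" (0 to 1); they miss things now and then, are a little off and sometimes report something else, mostly with a low value. They report only what shows in the picture. A call takes as long as a camera call. They do not tell look-alikes from the thing itself.
- vision.find_in(picture, thing): "location" ([row, column] in pixels, amid what is visible of it).
- vision.regions_of(picture, thing): "mask" (420x560 bool, what is visible of it) and "location" ([row, column] in pixels, amid what is visible of it).
- vision.mark_of(picture, thing): "location" ([row, column] in pixels: a listed point, or the origin of a listed thing).
The state is a dict: "time": time; "q": joint angles; "joint_vel": joint speeds; "effort": joint torques, N m; "eef_pos": TCP position; "tcp_rot": TCP orientation; "ft_force": force on the tool from outside, world axes, zero at the start; "ft_torque": the same for the moment, N m; "gripper_width": opening from 0.0 (shut) to 1.0 (fully open).
Only numpy, scipy, OpenCV 4.12 (cv2) and the standard library are available. Lean on these libraries where they do the work, as an engineer would, in place of code of your own. Each camera call takes 0.05 s, during which the arm holds its last target. There are 200 camera calls.

## Working session

There is one attempt and no reset: what is moved stays moved. The work goes in short steps, Python scripts to look and compute and a tool call to move; the robot and the scene stay as the last step left them, time stands still between calls to the robot, and variables do not carry over. Pictures are saved under pics/ and viewed, about 8 in all and at most 12, crops included, and the job is handed in when it is done.

Besides the shell and the picture viewer there is one more tool, called after ">>>" as name(argument=value, ...), one argument or row to a line, values as JSON. jog_arm: Moves the arm, as the interface text tells. Its arguments: {"type":"object","properties":{"deltas":{"type":"array"},"grip_force":{"type":"number"}},"required":["deltas"]}

```bash
mkdir -p pics
cat > h.py <<'E'
import numpy as np, cv2
from plant import telemetry, vision, workorder, bot
def save(im,name,crop=None,scale=1):
    if crop: r0,r1,c0,c1=crop; im=im[r0:r1,c0:c1]
    im=cv2.resize(im,None,fx=scale,fy=scale,interpolation=cv2.INTER_CUBIC)
    cv2.imwrite('pics/'+name,im[:,:,::-1])
def px2w(p,rc,z=None):
    """pixel -> world by depth, or by plane of height z"""
    K=p['mtx'];T=np.linalg.inv(p['extrinsics']);r,c=rc
    d=np.linalg.inv(K)@[c,r,1.]
    if z is None: t=p['range_z'][int(round(r)),int(round(c))]
    else: t=(z-T[2,3])/(T[:3,:3]@d)[2]
    return T[:3,:3]@(d*t)+T[:3,3]
def cloud(p):
    K=p['mtx'];T=np.linalg.inv(p['extrinsics']);Z=p['range_z']
    r,c=np.indices(Z.shape)
    P=np.stack([(c-K[0,2])/K[0,0]*Z,(r-K[1,2])/K[1,1]*Z,Z],-1)
    return P@T[:3,:3].T+T[:3,3]
def w2px(p,X):
    T=p['extrinsics'];x=p['mtx']@(T[:3,:3]@X+T[:3,3]);return (x[1]/x[2],x[0]/x[2])
E
python3 - <<'E'
from h import *
np.set_printoptions(precision=4,suppress=True)
print(bot.grip_depth, telemetry.sense())
ims=[]
for n in ('top','side'):
    p=vision.camera(n); ims.append(p['image'])
    print(n,np.linalg.inv(p['extrinsics'])[:3,3],p['mtx'][0,0])
    for t in ('lamp_bar','lamp','stand_seat','stand_peg_top','stand','dock','lamp_hole','button'):
        print(t,[(np.round(d['location'],1),round(d['conf'],2)) for d in vision.mark_of(p,t)[:4]] if t!='button' else [(np.round(d['location'],1),round(d['conf'],2)) for d in vision.find_in(p,t)[:4]])
    save(p['image'],n+'0.png',scale=1.4)
E
```

```text
0.0188 {'time': 0.0, 'q': array([-1.369 ,  0.2766,  1.5061,  0.    ,  1.3607, -0.121 ]), 'joint_vel': array([-0.001 ,  0.0009, -0.0003, -0.0002, -0.0005, -0.0005]), 'effort': array([  0.0009, -40.4582, -23.7229,   0.0703,   0.0344,  -0.0001]), 'eef_pos': array([ 0.1823, -0.5447,  0.1733]), 'tcp_rot': array([-2.5485,  1.8349,  0.0021]), 'ft_force': array([-0.5021, -0.2108, -0.4135]), 'ft_torque': array([ 0.0313, -0.0015, -0.0039]), 'gripper_width': 0.997994789351764}
top [0.3358 0.0618 1.2273] 473.1757935314904
lamp_bar [(array([190.4, 396.3]), 0.74), (array([202.1, 378.1]), 0.52)]
lamp [(array([199. , 381.7]), 0.62), (array([213., 233.]), 0.61)]
stand_seat [(array([217. , 235.7]), 0.92), (array([168. , 162.1]), 0.87), (array([305.6, 212. ]), 0.74)]
stand_peg_top [(array([161.3, 153.2]), 0.7), (array([208.7, 231.2]), 0.67), (array([305.1, 212.3]), 0.56)]
stand [(array([216.7, 235.5]), 0.84), (array([301.8, 215.9]), 0.72), (array([168.2, 165. ]), 0.65)]
dock [(array([201.4, 380.5]), 0.85)]
lamp_hole [(array([191.8, 380.9]), 0.78)]
button []
side [0.3872 0.8151 0.7193] 433.9793758200992
lamp_bar [(array([127.6, 272.9]), 0.55)]
lamp [(array([182.8, 272.6]), 0.82)]
stand_seat [(array([301.6, 365.6]), 0.93), (array([274.8, 262.6]), 0.79), (array([339. , 174.4]), 0.65)]
stand_peg_top [(array([319.9, 172.1]), 0.88), (array([250.9, 262.3]), 0.81), (array([281.5, 371.2]), 0.55)]
stand [(array([315.7, 365.7]), 0.96), (array([287.2, 262.6]), 0.63), (array([348.8, 174.8]), 0.59), (array([238., 314.]), 0.43)]
dock [(array([185.2, 272.5]), 0.7)]
lamp_hole [(array([175.8, 264.7]), 0.82)]
button []
```

View pics/top0.png

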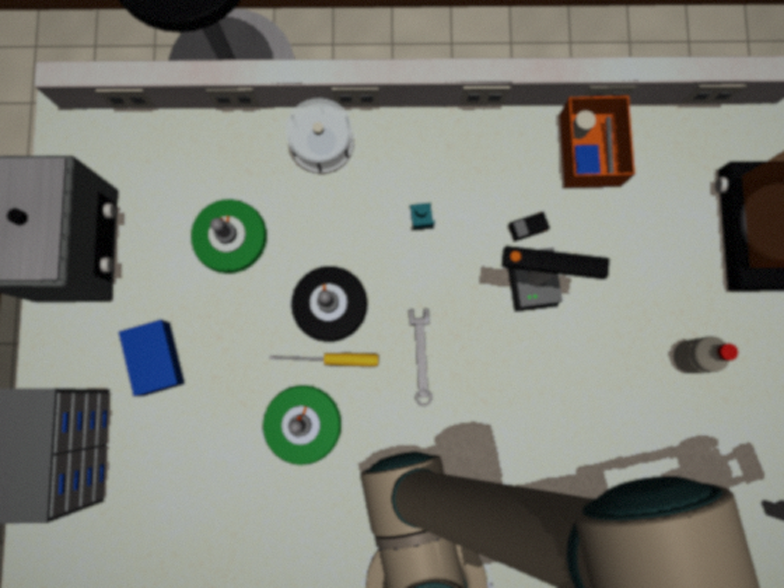

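View pics/side0.png

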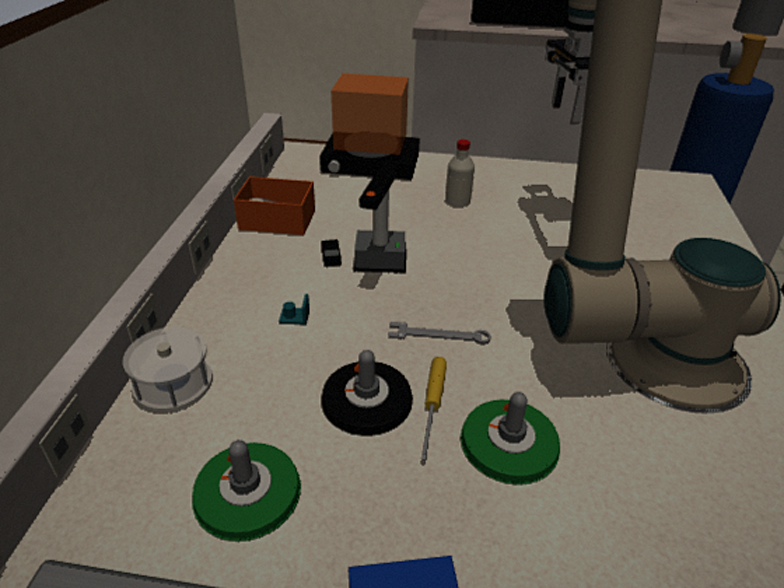

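Both views show three stand-like things. In the raw top picture they are black at (217,235), green at (168,163) and green at (304,215). I choose the black one. The lamp bar runs through (188,397), with its orange pad at about (183,368). Next I check this in a close crop and measure.

Run:
```python
from h import *
np.set_printoptions(precision=4,suppress=True)
p=vision.camera('top'); s=vision.camera('side')
a=cv2.resize(p['image'][170:265,190:285],None,fx=4,fy=4,interpolation=2)
b=cv2.resize(s['image'][240:320,220:300],(380,380),interpolation=2)
c=cv2.resize(p['image'][160:230,340:440],(540,380-180+0),interpolation=2)
d=cv2.resize(s['image'][110:200,240:300],(240,360),interpolation=2)[:200]
W=np.zeros((590,780,3),np.uint8);W[:380,:380]=a;W[:380,390:770]=b;W[385:585,:540]=c;W[385:585,540:]=d
save(W,'crop1.png')
import cv2
for n,q in(('top',p),('side',s)):
    C=cloud(q);I=q['image'].astype(int);hsv=cv2.cvtColor(q['image'],cv2.COLOR_RGB2HSV)
    # bar
    m=(C[...,2]>.165)&(C[...,2]<.2)&(C[...,0]>.35)&(q['range_z']>0)
    g=np.zeros_like(m)
    if n=='top': g[165:205,350:440]=1
    else: g[120:152,255:290]=1
    m&=g.astype(bool);P=C[m]
    if len(P)>20:
        rect=cv2.minAreaRect(P[:,:2].astype(np.float32));print(n,'bar n',len(P),rect,'z',np.percentile(P[:,2],[5,50,95]))
    org=(hsv[...,0]<14)&(hsv[...,1]>140)&(hsv[...,2]>70)
    for nm,box in (('pad',(165,205,350,390) if n=='top' else (120,152,255,290)),('stand',(190,245,205,265) if n=='top' else (240,310,225,300))):
        mm=np.zeros_like(org);mm[box[0]:box[1],box[2]:box[3]]=1;mm&=org
        k,L,st,ce=cv2.connectedComponentsWithStats(mm.astype(np.uint8))
        for i in range(1,k):
            if st[i,4]>2: print(n,nm,'px',ce[i][::-1],st[i,4],'w',np.median(C[L==i],0))
    # stand: foot
    X=px2w(q,(217,235),0.018) if n=='top' else px2w(q,(283,262),.018)
    near=np.hypot(C[...,0]-X[0],C[...,1]-X[1])<.1
    dark=near&(C[...,2]>.01)&(C[...,2]<.026)&(hsv[...,2]<70)
    if dark.sum()>20:
        (cx,cy),r=cv2.minEnclosingCircle(C[dark][:,:2].astype(np.float32));print(n,'foot',cx,cy,r,np.median(C[dark][:,2]))
    pk=near&(C[...,2]>.06)&(C[...,2]<.11)
    print(n,'peg pts',pk.sum(),C[pk].mean(0),C[pk].min(0),C[pk].max(0))
    for t,z in (('stand_peg_top',.102),('stand_seat',.04),('stand',0.),('lamp_bar',None)):
        for dd in vision.mark_of(q,t)[:3]: print(n,t,px2w(q,dd['location'],z if z is not None else .195),round(dd['conf'],2))
```

```text
top bar n 1229 ((0.5421746373176575, -0.20397911965847015), (0.16989661753177643, 0.0355130098760128), 82.45464324951172) z [0.1801 0.1896 0.1931]
top pad px [182.5357 367.8571] 56 w [ 0.5511 -0.1394  0.1908]
top foot 0.5015956163406372 0.17370517551898956 0.06910001486539841 0.018108184190271936
top peg pts 97 [0.5005 0.1734 0.0928] [0.4907 0.163  0.0626] [0.5201 0.1854 0.1047]
top stand_peg_top [0.6251 0.3642 0.102 ] 0.88
top stand_peg_top [0.2847 0.2255 0.102 ] 0.85
top stand_peg_top [0.5063 0.1732 0.102 ] 0.7
top stand_seat [0.628  0.3614 0.04  ] 0.94
top stand_seat [0.513  0.1682 0.04  ] 0.85
top stand_seat [0.2789 0.2271 0.04  ] 0.8
top stand [0.2837 0.2231 0.    ] 0.95
top stand [0.4928 0.1719 0.    ] 0.82
top stand [0.6367 0.3673 0.    ] 0.8
top lamp_bar [ 0.5432 -0.2009  0.195 ] 0.69
side bar n 478 ((0.5426057577133179, -0.20122972130775452), (0.16744685173034668, 0.03415214270353317), 81.78608703613281) z [0.1731 0.1889 0.1913]
side pad px [138.0588 264.3529] 17 w [ 0.5515 -0.1414  0.1909]
side stand px [262.4167 254.1667] 12 w [0.5184 0.178  0.0717]
side stand px [278.4545 249.2727] 11 w [0.5294 0.1797 0.0239]
side foot 0.48696237802505493 0.17287962138652802 0.08564229309558868 0.017619954820800754
side peg pts 215 [0.5041 0.1803 0.0838] [0.4927 0.1655 0.06  ] [0.5212 0.1869 0.1043]
side stand_peg_top [0.506  0.1667 0.102 ] 0.96
side stand_peg_top [0.6288 0.3644 0.102 ] 0.63
side stand_peg_top [0.2832 0.2206 0.102 ] 0.57
side stand_seat [0.5032 0.1753 0.04  ] 0.9
side stand_seat [0.2815 0.2224 0.04  ] 0.84
side stand_seat [0.6312 0.3692 0.04  ] 0.7
side stand [0.5039 0.1797 0.    ] 0.84
side stand [ 0.2813  0.2262 -0.    ] 0.71
side stand [0.6376 0.3579 0.    ] 0.7
side lamp_bar [ 0.5333 -0.182   0.195 ] 0.8
```

View pics/crop1.png

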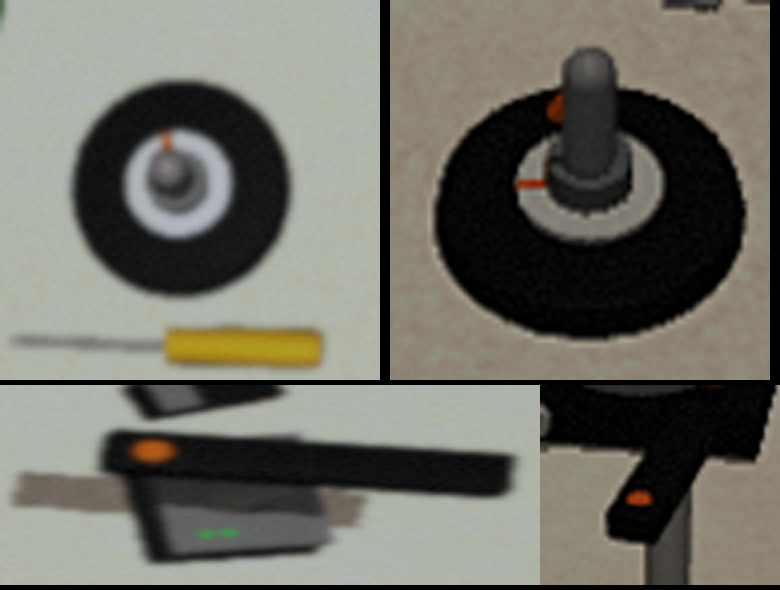

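The crop confirms it. The black-footed stand is the one meant, with its orange line and button facing roughly world +x. The lamp's pad is at the bar's left end in the top view, so lamp +y is about 82° and +x about −8°. The bar top measures 0.19, which matches the given sizes. Now I plan the approach and refine the swivel angle.

```bash
cat >> h.py <<'E'
from scipy.spatial.transform import Rotation as Ro
def plan(pos,yaw,g,n=8,smax=.040,wmax=7.0):
    """print rows in tool axes from present pose to pos, tool down, tool x at yaw(deg)"""
    s=telemetry.sense();p=np.array(s['eef_pos'],float);R=Ro.from_rotvec(s['tcp_rot'])
    y=np.deg2rad(yaw);G=Ro.from_matrix(np.array([[np.cos(y),np.sin(y),0],[np.sin(y),-np.cos(y),0],[0,0,-1]]))
    rows=[]
    for i in range(n):
        d=np.array(pos)-p;L=np.linalg.norm(d)
        if L>smax:d*=smax/L
        w=(R.inv()*G).as_rotvec(degrees=True);W=np.linalg.norm(w)
        if W>wmax:w*=wmax/W
        if L<2e-4 and W<.1:break
        rows.append([g,[round(float(v),4) for v in R.inv().apply(d)],[round(float(v),2) for v in w]])
        p=p+d;R=R*Ro.from_rotvec(w,degrees=True)
    import json;print(json.dumps(rows))
def st():
    s=telemetry.sense();R=Ro.from_rotvec(s['tcp_rot']).as_matrix()
    print('t',round(s['time'],2),'p',np.round(s['eef_pos'],4),'yaw',round(np.degrees(np.arctan2(R[1,0],R[0,0])),2),'z',np.round(R[:,2],3),'F',np.round(s['ft_force'],1),'T',np.round(s['ft_torque'],2),'g',round(s['gripper_width']*94,1),'q',np.round(s['q'],2))
E
python3 - <<'E'
from h import *
np.set_printoptions(precision=4,suppress=True)
p=vision.camera('top')
C=cloud(p)
print('bottle',px2w(p,(252,519)),'near stand z max',)
hsv=cv2.cvtColor(p['image'],cv2.COLOR_RGB2HSV)
m=(hsv[...,0]<20)&(hsv[...,1]>70);g=np.zeros_like(m);g[195:225,222:250]=1;m&=g
# intersect pixels with plate plane and angle about foot centre
# foot centre in same image by ellipse of black region
b=np.zeros_like(m);b[185:250,200:270]=1;b&=(hsv[...,2]<60)
c=max(cv2.findContours(b.astype(np.uint8),0,1)[0],key=cv2.contourArea)[:,0]
P=np.array([px2w(p,(r,cc),.018)[:2] for cc,r in c],np.float32)
(cx,cy),ax,_=cv2.fitEllipse(P);print('foot',cx,cy,ax)
for r,cc in np.argwhere(m):
    q=px2w(p,(r,cc),.023);print(r,cc,hsv[r,cc],q,np.degrees(np.arctan2(q[1]-cy,q[0]-cx)).round(1))
st();plan([.40,-.40,.30],-7.9,.094)
E
```

```text
bottle [ 0.3959 -0.4863  0.1481] near stand z max
foot 0.5010533928871155 0.17302414774894714 (0.13436004519462585, 0.13452550768852234)
202 230 [10 94 57] [0.5381 0.1853 0.023 ] 18.3
202 231 [ 12 113  63] [0.5381 0.1827 0.023 ] 14.6
203 230 [ 12  97 103] [0.5355 0.1852 0.023 ] 19.6
203 231 [ 13 126 115] [0.5354 0.1827 0.023 ] 15.7
203 232 [ 12  80 125] [0.5354 0.1801 0.023 ] 11.6
204 230 [ 11  82 147] [0.5329 0.1852 0.023 ] 21.0
204 231 [ 12 128 155] [0.5328 0.1827 0.023 ] 16.9
204 232 [ 12  88 156] [0.5328 0.1801 0.023 ] 12.5
205 230 [ 11  73 161] [0.5302 0.1852 0.023 ] 22.7
205 231 [ 11 128 159] [0.5302 0.1826 0.023 ] 18.2
205 232 [ 11  93 156] [0.5302 0.1801 0.023 ] 13.6
206 231 [ 10 125 141] [0.5276 0.1826 0.023 ] 19.9
206 232 [  9  99 139] [0.5276 0.18   0.023 ] 14.8
207 231 [  9  91 115] [0.525  0.1826 0.023 ] 21.8
t 1.45 p [ 0.1824 -0.5453  0.1742] yaw -71.5 z [-0. -0. -1.] F [-0.5  0.9  0.3] T [ 0.06  0.06 -0.03] g 94.4 q [-1.37  0.28  1.5  -0.    1.36 -0.12]
[[0.094, [-0.0095, -0.0348, -0.0173], [0.0, -0.0, -7.0]], [0.094, [-0.0052, -0.0357, -0.0173], [0.0, -0.0, -7.0]], [0.094, [-0.0008, -0.036, -0.0173], [0.0, -0.0, -7.0]], [0.094, [0.0036, -0.0359, -0.0173], [0.0, -0.0, -7.0]], [0.094, [0.008, -0.0352, -0.0173], [0.0, -0.0, -7.0]], [0.094, [0.0122, -0.0339, -0.0173], [0.0, -0.0, -7.0]], [0.094, [0.0162, -0.0322, -0.0173], [0.0, -0.0, -7.0]], [0.094, [0.0052, -0.0078, -0.0045], [0.0, -0.0, -7.0]]]
```

>>> jog_arm(
  deltas=[
    [0.094,[-0.008,-0.025,-0.03],[0,0,-7]],
    [0.094,[-0.005,-0.027,-0.03],[0,0,-7]],
    [0.094,[-0.001,-0.03,-0.025],[0,0,-7]],
    [0.094,[0.003,-0.03,-0.025],[0,0,-7]],
    [0.094,[0.007,-0.035,-0.01],[0,0,-7]],
    [0.094,[0.012,-0.035,0],[0,0,-7]],
    [0.094,[0.017,-0.034,0],[0,0,-7]],
    [0.094,[0.02,-0.034,0],[0,0,-7]],
  ],
)

```text
time: 2.12
eef_pos: [0.399, -0.3904, 0.2992]
tcp_rot: [3.116, -0.392, 0.001]
ft_force: [0.4, -0.2, 0.3]
gripper_width: 1.002
```

```bash
python3 -c "
from h import *
st();plan([.5423,-.2035,.26],-7.9,.094)"
```

```text
t 2.12 p [ 0.399  -0.3904  0.2992] yaw -14.35 z [ 0.    -0.001 -1.   ] F [ 0.4 -0.2  0.3] T [-0.14 -0.09  0.02] g 94.2 q [-0.9   0.21  1.3  -0.    1.64 -0.65]
[[0.094, [0.0155, -0.0363, 0.0066], [0.05, -0.03, -6.45]], [0.094, [0.0195, -0.0343, 0.0066], [-0.0, 0.0, -0.0]], [0.094, [0.0195, -0.0343, 0.0066], [0.0, -0.0, 0.0]], [0.094, [0.0195, -0.0343, 0.0066], [-0.0, 0.0, 0.0]], [0.094, [0.0195, -0.0343, 0.0066], [0.0, -0.0, 0.0]], [0.094, [0.0189, -0.0332, 0.0064], [0.0, -0.0, 0.0]]]
```

Tracking is good. On to above the bar.

>>> jog_arm(
  deltas=[
    [0.094,[0.0155,-0.036,0.0066],[0,0,-6.45]],
    [0.094,[0.0195,-0.0343,0.0066],[0,0,0]],
    [0.094,[0.0195,-0.0343,0.0066],[0,0,0]],
    [0.094,[0.0195,-0.0343,0.0066],[0,0,0]],
    [0.094,[0.0195,-0.0343,0.0066],[0,0,0]],
    [0.094,[0.0189,-0.033,0.0064],[0,0,0]],
    [0.094,[0,0,0],[0,0,0]],
  ],
)

```text
time: 2.7
eef_pos: [0.5524, -0.1896, 0.259]
tcp_rot: [3.135, -0.19, 0.012]
ft_force: [0.2, -0.6, -0.2]
gripper_width: 1.003
```

```bash
python3 -c "
from h import *
st();plan([.5423,-.2035,.160],-7.9,.094,smax=.025)"
```

```text
t 2.7 p [ 0.5524 -0.1896  0.259 ] yaw -6.95 z [ 0.007 -0.002 -1.   ] F [ 0.2 -0.6 -0.2] T [-0.11 -0.01 -0.02] g 94.3 q [-0.45  0.25  1.33  0.    1.55 -0.33]
[[0.094, [-0.0023, 0.0037, 0.0246], [0.04, -0.42, 0.95]], [0.094, [-0.002, 0.0038, 0.0246], [0.0, -0.0, -0.0]], [0.094, [-0.002, 0.0038, 0.0246], [-0.0, 0.0, 0.0]], [0.094, [-0.002, 0.0038, 0.0246], [0.0, 0.0, 0.0]], [0.094, [-0.0, 0.0001, 0.0005], [-0.0, -0.0, 0.0]]]
```

>>> jog_arm(
  deltas=[
    [0.094,[-0.008,0.015,0],[0,-0.4,1]],
    [0.094,[0,0,0],[0,0,0]],
    [0.094,[0,0,0],[0,0,0]],
  ],
)

```text
time: 2.95
eef_pos: [0.5423, -0.203, 0.2584]
tcp_rot: [3.133, -0.212, -0.003]
ft_force: [-0.0, -0.8, 0.4]
gripper_width: 1.002
```

```bash
python3 -c "
from h import *
st();plan([.5423,-.2035,.160],-7.9,.094,smax=.025)"
```

```text
t 2.95 p [ 0.5423 -0.203   0.2584] yaw -7.73 z [-0.002 -0.001 -1.   ] F [-0.  -0.8  0.4] T [-0.1  -0.08 -0.01] g 94.2 q [-0.48  0.25  1.34 -0.    1.56 -0.34]
[[0.094, [0.0001, 0.0001, 0.025], [0.08, 0.11, 0.17]], [0.094, [0.0, 0.0001, 0.025], [-0.0, -0.0, 0.0]], [0.094, [0.0, 0.0001, 0.025], [-0.0, -0.0, 0.0]], [0.094, [0.0, 0.0001, 0.0234], [0.0, 0.0, 0.0]]]
```

>>> jog_arm(
  deltas=[
    [0.094,[0,0,0.02],[0.08,0.11,0.1]],
    [0.094,[0,0,0.02],[0,0,0]],
    [0.094,[0,0,0.02],[0,0,0]],
    [0.094,[0,0,0.02],[0,0,0]],
    [0.094,[0,0,0.01],[0,0,0]],
    [0.094,[0,0,0.005],[0,0,0]],
    [0.094,[0,0,0],[0,0,0]],
    [0.094,[0,0,0],[0,0,0]],
  ],
)

```text
time: 3.62
eef_pos: [0.5391, -0.2162, 0.1651]
tcp_rot: [3.126, -0.242, 0.013]
ft_force: [0.5, 0.8, 0.3]
gripper_width: 0.998
```

```bash
python3 -c "
from h import *
st();plan([.5423,-.2035,.160],-7.9,.094,smax=.025)
ims=[vision.camera(n)['image'] for n in('top','side')]
W=np.zeros((480,780,3),np.uint8);W[:,:390]=cv2.resize(ims[0][140:240,350:431],(390,480));W[:,390:]=cv2.resize(ims[1][85:205,220:318],(390,480))
save(W,'grasp.png')"
```

```text
t 3.62 p [ 0.5391 -0.2162  0.1651] yaw -8.86 z [ 0.008 -0.007 -1.   ] F [0.5 0.8 0.3] T [ 0.01 -0.05  0.02] g 93.9 q [-0.5   0.28  1.52 -0.    1.33 -0.34]
[[0.094, [0.0012, -0.013, 0.005], [0.34, -0.5, -0.96]]]
```

View pics/grasp.png

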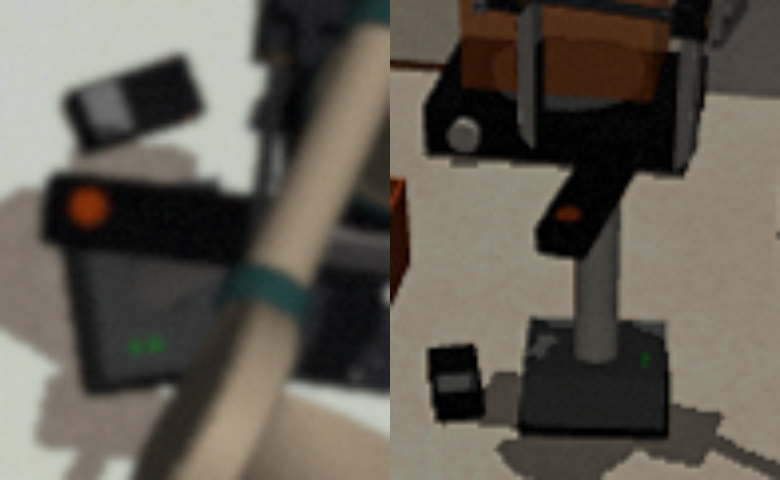

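The fingers straddle the bar, clear of everything. The tool has drifted 13 mm along the bar, so I correct gently.

>>> jog_arm(
  deltas=[
    [0.094,[0.0005,-0.006,0.002],[0.2,-0.2,-0.5]],
    [0.094,[0.0004,-0.004,0.001],[0,-0.2,-0.3]],
    [0.094,[0,0,0],[0,0,0]],
    [0.094,[0,0,0],[0,0,0]],
  ],
)

```text
time: 4.05
eef_pos: [0.5443, -0.2058, 0.1652]
tcp_rot: [3.13, -0.217, 0.011]
ft_force: [1.3, -0.3, 0.3]
gripper_width: 0.999
```

```bash
python3 -c "
from h import *
st();print(telemetry.sense()['joint_vel'].round(3));plan([.5423,-.2035,.160],-7.9,.094,smax=.025)"
```

```text
t 4.05 p [ 0.5443 -0.2058  0.1652] yaw -7.93 z [ 0.007 -0.005 -1.   ] F [ 1.3 -0.3  0.3] T [-0.04 -0.1   0.04] g 93.9 q [-0.48  0.29  1.51 -0.    1.33 -0.34]
[ 0.013 -0.002 -0.007  0.004  0.004  0.001]
[[0.094, [-0.0023, -0.0021, 0.0052], [0.22, -0.43, -0.03]]]
```

>>> jog_arm(
  deltas=[
    [0.094,[-0.002,-0.001,0.004],[0.2,-0.4,0]],
    [0.094,[0,0,0.002],[0,0,0]],
    [0.094,[0,0,0],[0,0,0]],
  ],
)

```text
time: 4.3
eef_pos: [0.5429, -0.2039, 0.1593]
tcp_rot: [3.134, -0.215, 0.002]
ft_force: [0.2, -0.3, -0.2]
gripper_width: 1.001
```

```bash
python3 -c "
from h import *
st();print(telemetry.sense()['joint_vel'].round(3));plan([.5423,-.2035,.160],-7.9,.094,smax=.025)"
```

```text
t 4.3 p [ 0.5429 -0.2039  0.1593] yaw -7.84 z [ 0.001 -0.001 -1.   ] F [ 0.2 -0.3 -0.2] T [-0.01 -0.04  0.  ] g 94.1 q [-0.48  0.29  1.52 -0.    1.33 -0.34]
[ 0.002  0.004  0.001 -0.     0.005 -0.001]
[[0.094, [-0.0007, -0.0003, -0.0007], [0.03, -0.06, 0.06]]]
```

>>> jog_arm(
  deltas=[
    [0.02,[-0.0005,0,0],[0,0,0]],
    [0.02,[0,0,0],[0,0,0]],
    [0.02,[0,0,0],[0,0,0]],
    [0.02,[0,0,0],[0,0,0]],
    [0.02,[0,0,0],[0,0,0]],
    [0.02,[0,0,0],[0,0,0]],
    [0.02,[0,0,0],[0,0,0]],
    [0.02,[0,0,0],[0,0,0]],
  ],
  grip_force=45,
)

```text
time: 4.97
eef_pos: [0.542, -0.2041, 0.1589]
tcp_rot: [3.134, -0.216, 0.0]
ft_force: [-0.3, -1.0, 0.8]
gripper_width: 0.471
```

```bash
python3 -c "
from h import *
st();print(telemetry.sense()['joint_vel'].round(3));plan([.5423,-.2035,.160],-7.9,.094,smax=.025)"
```

```text
t 4.97 p [ 0.542  -0.2041  0.1589] yaw -7.87 z [ 0. -0. -1.] F [-0.3 -1.   0.8] T [-0.08 -0.08 -0.03] g 44.3 q [-0.48  0.29  1.52 -0.    1.33 -0.34]
[-0.001  0.001 -0.001  0.001  0.    -0.001]
[[0.094, [0.0002, -0.0006, -0.0011], [0.03, -0.02, 0.03]]]
```

Still closing (44 mm against the 34 mm bar).

>>> jog_arm(
  deltas=[
    [0.02,[0,0,0],[0,0,0]],
    [0.02,[0,0,0],[0,0,0]],
    [0.02,[0,0,0],[0,0,0]],
    [0.02,[0,0,0],[0,0,0]],
    [0.02,[0,0,-0.005],[0,0,0]],
    [0.02,[0,0,-0.01],[0,0,0]],
    [0.02,[0,0,-0.01],[0,0,0]],
    [0.02,[0,0,0],[0,0,0]],
  ],
)

```text
time: 5.63
eef_pos: [0.542, -0.2041, 0.1863]
tcp_rot: [3.134, -0.216, -0.0]
ft_force: [-0.6, 0.8, 0.3]
gripper_width: 0.214
```

```bash
python3 -c "
from h import *
st();print(telemetry.sense()['joint_vel'].round(3));plan([.5423,-.2035,.30],-7.9,.02,smax=.025)"
```

```text
t 5.63 p [ 0.542  -0.2041  0.1863] yaw -7.87 z [-0. -0. -1.] F [-0.6  0.8  0.3] T [-0.01 -0.09  0.05] g 20.2 q [-0.48  0.28  1.47 -0.    1.39 -0.34]
[-0.     0.003  0.009  0.002 -0.004 -0.   ]
[[0.02, [0.0, -0.0001, -0.025], [0.02, -0.0, 0.03]], [0.02, [0.0, -0.0001, -0.025], [-0.0, 0.0, 0.0]], [0.02, [0.0, -0.0001, -0.025], [0.0, -0.0, 0.0]], [0.02, [0.0, -0.0001, -0.025], [-0.0, 0.0, 0.0]], [0.02, [0.0, -0.0001, -0.0137], [-0.0, 0.0, 0.0]]]
```

The gripper closed to 20 mm, so it isn't holding the 34 mm bar. I look before doing anything else.

```bash
python3 -c "
from h import *
st()
ims=[vision.camera(n)['image'] for n in('top','side')]
W=np.zeros((480,780,3),np.uint8);W[:,:390]=cv2.resize(ims[0][140:240,350:431],(390,480));W[:,390:]=cv2.resize(ims[1][85:205,220:318],(390,480))
save(W,'grasp2.png')"
```

```text
t 5.63 p [ 0.542  -0.2041  0.1863] yaw -7.87 z [-0. -0. -1.] F [-0.6  0.8  0.3] T [-0.01 -0.09  0.05] g 20.2 q [-0.48  0.28  1.47 -0.    1.39 -0.34]
```

View pics/grasp2.png

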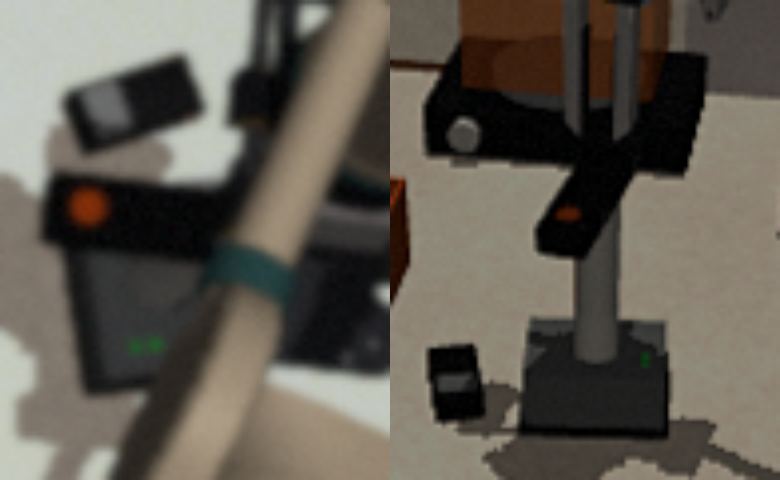

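```bash
python3 -c "
from h import *
np.set_printoptions(precision=4,suppress=True)
s=telemetry.sense()
for n in('top','side'):
    p=vision.camera(n);C=cloud(p)
    print(n,'tcp px',w2px(p,s['eef_pos']),'bar px',w2px(p,np.array([.5422,-.2035,.19])))
    for t in('lamp_bar','lamp'):
        print([(np.round(d['location'],1),round(d['conf'],2)) for d in vision.mark_of(p,t)[:2]])
    m=(C[...,2]>.15)&(C[...,2]<.26)&(abs(C[...,0]-.5423)<.07)&(abs(C[...,1]+.2035)<.12)
    for z in np.arange(.15,.26,.01):
        q=C[m&(C[...,2]>z)&(C[...,2]<=z+.01)]
        if len(q): print(round(z,2),len(q),q.min(0),q.max(0))
    b=m&(C[...,2]<.196)
    print(cv2.minAreaRect(C[b][:,:2].astype(np.float32)))
"
```

```text
top tcp px (np.float64(187.2567411937457), np.float64(396.05667507485106)) bar px (np.float64(186.36140752400004), np.float64(396.54087196205734))
[(array([188.2, 395.4]), 0.63)]
[(array([198.1, 381.4]), 0.55)]
0.15 3 [ 0.5271 -0.1993  0.1527] [ 0.5287 -0.196   0.1594]
0.17 36 [ 0.5147 -0.2825  0.1709] [ 0.5678 -0.1193  0.1799]
0.18 333 [ 0.5152 -0.2879  0.1801] [ 0.5677 -0.1187  0.19  ]
0.19 269 [ 0.5173 -0.2862  0.19  ] [ 0.5664 -0.1196  0.196 ]
0.21 1 [ 0.5294 -0.1915  0.2139] [ 0.5294 -0.1915  0.2139]
0.22 2 [ 0.5289 -0.1942  0.2259] [ 0.5579 -0.1903  0.2278]
0.23 7 [ 0.5258 -0.1957  0.2302] [ 0.5613 -0.1896  0.2398]
0.24 1 [ 0.5546 -0.1947  0.2406] [ 0.5546 -0.1947  0.2406]
((0.5420132875442505, -0.20447641611099243), (0.16981106996536255, 0.034873537719249725), 82.41737365722656)
side tcp px (np.float64(129.2652317943445), np.float64(272.11985808883304)) bar px (np.float64(127.44921456109657), np.float64(271.760795781868))
[(array([126.4, 274.6]), 0.73)]
[(array([127.7, 271.9]), 0.73), (array([184. , 273.7]), 0.72)]
0.15 13 [ 0.5276 -0.2051  0.1511] [ 0.5365 -0.1904  0.1594]
0.16 6 [ 0.5277 -0.2056  0.1621] [ 0.565  -0.1264  0.1697]
0.17 90 [ 0.5167 -0.2792  0.1702] [ 0.5704 -0.1184  0.1799]
0.18 309 [ 0.5164 -0.285   0.18  ] [ 0.5698 -0.1172  0.19  ]
0.19 118 [ 0.5208 -0.2751  0.19  ] [ 0.5662 -0.1189  0.1934]
0.21 12 [ 0.5272 -0.2043  0.2142] [ 0.5563 -0.193   0.2199]
0.22 38 [ 0.5184 -0.2049  0.2202] [ 0.5617 -0.1878  0.23  ]
0.23 44 [ 0.5168 -0.2133  0.2302] [ 0.5616 -0.1888  0.2393]
0.24 48 [ 0.5166 -0.2077  0.2403] [ 0.562  -0.1901  0.2499]
0.25 44 [ 0.5168 -0.2099  0.2504] [ 0.562  -0.1883  0.2597]
((0.5429449677467346, -0.2025676965713501), (0.16855229437351227, 0.03475493937730789), 82.34838104248047)
```

The lamp hasn't moved. The depth data shows the real fingertips at about 0.213, while the reported TCP is 0.186. I open the gripper, rise, and measure that offset carefully.

>>> jog_arm(
  deltas=[
    [0.05,[0,0,-0.02],[0,0,0]],
    [0.05,[0,0,-0.02],[0,0,0]],
    [0.05,[0,0,-0.02],[0,0,0]],
    [0.05,[0,0,0],[0,0,0]],
    [0.05,[0,0,0],[0,0,0]],
    [0.05,[0,0,0],[0,0,0]],
  ],
)

```text
time: 6.53
eef_pos: [0.5388, -0.2025, 0.2413]
tcp_rot: [-3.129, 0.215, 0.018]
ft_force: [1.2, 0.8, -0.2]
gripper_width: 0.53
```

```bash
python3 -c "
from h import *
np.set_printoptions(precision=4,suppress=True)
s=telemetry.sense();st()
p=vision.camera('side');C=cloud(p);I=p['image']
print('tcp px',w2px(p,s['eef_pos']),'+.027',w2px(p,s['eef_pos']+[0,0,.027]))
m=(abs(C[...,0]-.5423)<.15)&(abs(C[...,1]+.2035)<.05)
for z in np.arange(.2,.42,.01):
    q=C[m&(C[...,2]>z)&(C[...,2]<=z+.01)]
    if len(q): print(round(z,2),len(q),np.percentile(q,3,axis=0),np.percentile(q,97,axis=0))
save(I,'fing.png',(20,150,200,345),5)
"
```

```text
t 6.53 p [ 0.5388 -0.2025  0.2413] yaw -7.87 z [-0.011  0.005 -1.   ] F [ 1.2  0.8 -0.2] T [ 0.01 -0.03  0.  ] g 49.8 q [-0.48  0.26  1.37 -0.    1.53 -0.34]
tcp px (np.float64(109.5615437575529), np.float64(273.20758035611004)) +.027 (np.float64(99.57243694571862), np.float64(273.33942894005366))
0.27 17 [ 0.5092 -0.2063  0.273 ] [ 0.5736 -0.1885  0.2796]
0.28 46 [ 0.5021 -0.2057  0.2805] [ 0.5743 -0.1872  0.2894]
0.29 45 [ 0.5021 -0.207   0.2903] [ 0.5748 -0.1882  0.2994]
0.3 52 [ 0.5019 -0.209   0.3003] [ 0.5748 -0.1861  0.3098]
0.31 52 [ 0.5011 -0.2088  0.3104] [ 0.5767 -0.1873  0.319 ]
0.32 57 [ 0.5013 -0.2099  0.3202] [ 0.5767 -0.1878  0.3296]
0.33 59 [ 0.5014 -0.2085  0.3302] [ 0.5767 -0.1871  0.3397]
0.34 55 [ 0.502  -0.2147  0.3404] [ 0.5763 -0.1866  0.3496]
0.35 56 [ 0.502  -0.2151  0.3502] [ 0.5761 -0.1879  0.3595]
0.36 48 [ 0.493  -0.2175  0.3602] [ 0.6169 -0.1815  0.3699]
0.37 145 [ 0.4583 -0.2381  0.3709] [ 0.6206 -0.1592  0.3798]
0.38 372 [ 0.4614 -0.2321  0.3803] [ 0.6173 -0.1595  0.3893]
0.39 259 [ 0.4554 -0.2037  0.3904] [ 0.6229 -0.1575  0.3998]
0.4 326 [ 0.4538 -0.2271  0.4004] [ 0.6246 -0.1582  0.4097]
0.41 512 [ 0.4552 -0.2363  0.4103] [ 0.6235 -0.1599  0.4187]
```

View pics/fing.png

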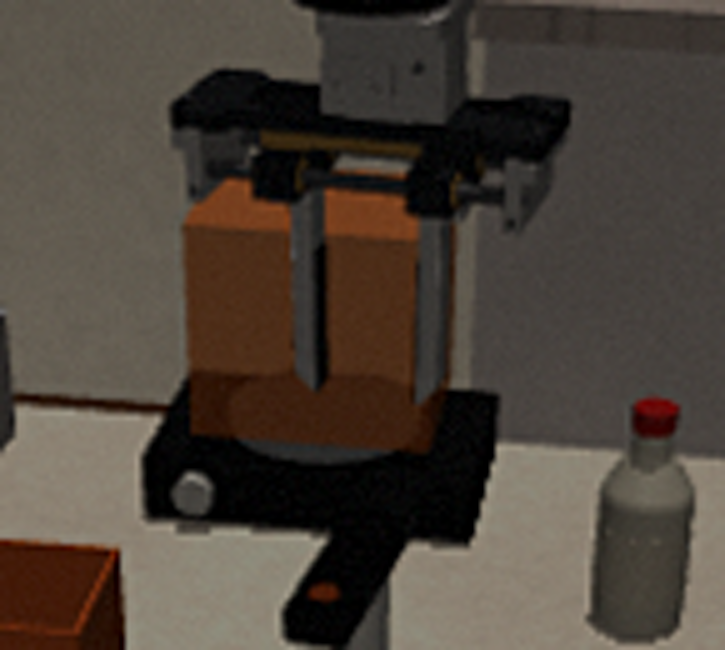

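The fingertips (raw row ≈98, where the reported TCP should be at 110) and the body at 0.366 both sit about 28 mm above the reported pose. The reported z therefore reads about 28 mm low, while x and y agree within 1–5 mm. I regrasp with that correction.

```bash
python3 -c "
from h import *
plan([.542,-.2065,.132],-7.8,.07,smax=.02)"
```

```text
[[0.07, [0.001, 0.0008, 0.02], [-0.25, 0.76, -0.08]], [0.07, [0.0008, 0.0007, 0.02], [0.0, 0.0, -0.0]], [0.07, [0.0008, 0.0007, 0.02], [-0.0, 0.0, -0.0]], [0.07, [0.0008, 0.0007, 0.02], [-0.0, 0.0, -0.0]], [0.07, [0.0008, 0.0007, 0.02], [-0.0, 0.0, -0.0]], [0.07, [0.0003, 0.0003, 0.0088], [-0.0, 0.0, -0.0]]]
```

>>> jog_arm(
  deltas=[
    [0.07,[0.001,0.001,0],[-0.25,0.7,0]],
    [0.07,[0,0,0.01],[0,0,0]],
    [0.07,[0,0,0.015],[0,0,0]],
    [0.07,[0,0,0.015],[0,0,0]],
    [0.07,[0,0,0.015],[0,0,0]],
    [0.07,[0,0,0.01],[0,0,0]],
    [0.07,[0,0,0],[0,0,0]],
    [0.07,[0,0,0],[0,0,0]],
  ],
)

```text
time: 7.25
eef_pos: [0.5338, -0.2008, 0.1625]
tcp_rot: [-3.129, 0.216, 0.019]
ft_force: [-0.5, 0.1, -0.2]
gripper_width: 0.744
```

```bash
python3 -c "
from h import *
st();plan([.542,-.2065,.132],-7.8,.07,smax=.02)"
```

```text
t 7.25 p [ 0.5338 -0.2008  0.1625] yaw -7.88 z [-0.012  0.006 -1.   ] F [-0.5  0.1 -0.2] T [ 0.05 -0.07  0.01] g 69.9 q [-0.48  0.28  1.52 -0.    1.35 -0.34]
[[0.07, [0.0058, 0.0029, 0.0189], [-0.22, 0.7, -0.08]], [0.07, [0.0034, 0.0017, 0.0115], [0.0, 0.0, -0.0]]]
```

>>> jog_arm(
  deltas=[
    [0.07,[0.006,0.003,0],[-0.2,0.7,0]],
    [0.07,[0.002,0.001,0],[0,0.2,0]],
    [0.07,[0,0,0],[0,0,0]],
    [0.07,[0,0,0],[0,0,0]],
  ],
)

```text
time: 7.58
eef_pos: [0.5423, -0.2066, 0.1627]
tcp_rot: [3.133, -0.216, 0.009]
ft_force: [-0.1, 0.4, -0.1]
gripper_width: 0.744
```

```bash
python3 -c "
from h import *
st();plan([.542,-.2065,.132],-7.8,.07,smax=.02)"
```

```text
t 7.58 p [ 0.5423 -0.2066  0.1627] yaw -7.88 z [ 0.006 -0.001 -1.   ] F [-0.1  0.4 -0.1] T [-0.03 -0.05 -0.01] g 69.9 q [-0.49  0.29  1.52  0.    1.33 -0.35]
[[0.07, [-0.0003, -0.0001, 0.02], [0.02, -0.34, -0.08]], [0.07, [-0.0001, -0.0, 0.0107], [-0.0, 0.0, 0.0]]]
```

>>> jog_arm(
  deltas=[
    [0.07,[0,0,0.008],[0,-0.3,0]],
    [0.07,[0,0,0.01],[0,0,0]],
    [0.07,[0,0,0.008],[0,0,0]],
    [0.07,[0,0,0.004],[0,0,0]],
    [0.07,[0,0,0],[0,0,0]],
    [0.07,[0,0,0],[0,0,0]],
  ],
)

```text
time: 8.08
eef_pos: [0.5428, -0.2069, 0.1302]
tcp_rot: [3.133, -0.216, 0.002]
ft_force: [0.3, -0.7, 0.0]
gripper_width: 0.741
```

```bash
python3 -c "
from h import *
st();plan([.542,-.2065,.132],-7.8,.07,smax=.02)
p=vision.camera('side');C=cloud(p)
m=(abs(C[...,0]-.5423)<.07)&(abs(C[...,1]+.2035)<.05)
for z in np.arange(.14,.26,.02):
    q=C[m&(C[...,2]>z)&(C[...,2]<=z+.02)]
    if len(q): print(round(z,2),len(q),np.percentile(q,3,axis=0).round(4),np.percentile(q,97,axis=0).round(4))
"
```

```text
t 8.08 p [ 0.5428 -0.2069  0.1302] yaw -7.89 z [ 0.001 -0.001 -1.   ] F [ 0.3 -0.7  0. ] T [-0.06 -0.05 -0.01] g 69.6 q [-0.48  0.31  1.57 -0.    1.26 -0.35]
[[0.07, [-0.0008, -0.0003, -0.0018], [0.04, -0.09, -0.09]]]
0.14 34 [ 0.5278 -0.207   0.1408] [ 0.5394 -0.19    0.1589]
0.16 98 [ 0.4957 -0.2344  0.1617] [ 0.5869 -0.1621  0.1797]
0.18 342 [ 0.4959 -0.2489  0.1817] [ 0.5871 -0.1584  0.1978]
0.2 92 [ 0.4944 -0.2169  0.2013] [ 0.5895 -0.189   0.2197]
0.22 87 [ 0.4948 -0.2183  0.2208] [ 0.5895 -0.1894  0.2393]
0.24 66 [ 0.4868 -0.2137  0.2406] [ 0.5889 -0.1871  0.2589]
```

The fingers now reach below the bar's underside on both sides. Closing.

>>> jog_arm(
  deltas=[
    [0.02,[0,0,0],[0,0,0]],
    [0.02,[0,0,0],[0,0,0]],
    [0.02,[0,0,0],[0,0,0]],
    [0.02,[0,0,0],[0,0,0]],
    [0.02,[0,0,0],[0,0,0]],
    [0.02,[0,0,0],[0,0,0]],
    [0.02,[0,0,0],[0,0,0]],
    [0.02,[0,0,0],[0,0,0]],
  ],
  grip_force=45,
)

```text
time: 8.8
eef_pos: [0.5435, -0.2072, 0.1314]
tcp_rot: [3.132, -0.216, 0.006]
ft_force: [-0.2, 0.1, -0.8]
gripper_width: 0.36
```

```bash
python3 -c "
from h import *
st();plan([.542,-.2065,.28],-7.8,.02,smax=.025)"
```

```text
t 8.8 p [ 0.5435 -0.2072  0.1314] yaw -7.88 z [ 0.004 -0.002 -1.   ] F [-0.2  0.1 -0.8] T [-0.14 -0.02  0.01] g 33.8 q [-0.48  0.31  1.56 -0.    1.26 -0.35]
[[0.02, [-0.0002, -0.0, -0.025], [0.09, -0.22, -0.08]], [0.02, [-0.0003, -0.0001, -0.025], [0.0, -0.0, 0.0]], [0.02, [-0.0003, -0.0001, -0.025], [0.0, 0.0, 0.0]], [0.02, [-0.0003, -0.0001, -0.025], [0.0, 0.0, 0.0]], [0.02, [-0.0003, -0.0001, -0.025], [0.0, 0.0, 0.0]], [0.02, [-0.0003, -0.0001, -0.0236], [0.0, 0.0, 0.0]]]
```

It holds at 33.8 mm, the bar's width. Lifting out of the well.

>>> jog_arm(
  deltas=[
    [0.02,[0,0,-0.01],[0,-0.1,0]],
    [0.02,[0,0,-0.015],[0,0,0]],
    [0.02,[0,0,-0.02],[0,0,0]],
    [0.02,[0,0,-0.02],[0,0,0]],
    [0.02,[0,0,-0.02],[0,0,0]],
    [0.02,[0,0,-0.015],[0,0,0]],
    [0.02,[0,0,-0.01],[0,0,0]],
    [0.02,[0,0,0],[0,0,0]],
  ],
)

```text
time: 9.47
eef_pos: [0.5431, -0.2067, 0.2453]
tcp_rot: [-3.134, 0.216, 0.002]
ft_force: [0.6, -0.2, -3.3]
gripper_width: 0.361
```

```bash
python3 -c "
from h import *
st();plan([.503,.172,.31],15,.02,smax=.03)"
```

```text
t 9.47 p [ 0.5431 -0.2067  0.2453] yaw -7.89 z [-0.001  0.    -1.   ] F [ 0.6 -0.2 -3.3] T [-0.01 -0.11 -0.04] g 34.0 q [-0.48  0.26  1.36 -0.    1.53 -0.35]
[[0.02, [-0.0071, -0.0287, -0.005], [-0.01, 0.03, -7.0]], [0.02, [-0.0036, -0.0294, -0.005], [-0.01, 0.03, -7.0]], [0.02, [0.0, -0.0296, -0.005], [-0.01, 0.03, -7.0]], [0.02, [0.0036, -0.0294, -0.005], [-0.0, 0.01, -1.89]], [0.02, [0.0046, -0.0292, -0.005], [-0.0, 0.0, 0.0]], [0.02, [0.0046, -0.0292, -0.005], [0.0, -0.0, -0.0]], [0.02, [0.0046, -0.0292, -0.005], [-0.0, 0.0, -0.0]], [0.02, [0.0046, -0.0292, -0.005], [0.0, -0.0, -0.0]]]
```

Lifted, with a load of 3.3 N (0.34 kg). Mouth height = reported z − 0.123. Carrying it over.

>>> jog_arm(
  deltas=[
    [0.02,[-0.007,-0.025,-0.01],[0,0,-2.5]],
    [0.02,[-0.006,-0.029,-0.01],[0,0,-2.5]],
    [0.02,[-0.005,-0.029,-0.005],[0,0,-2.5]],
    [0.02,[-0.003,-0.03,0],[0,0,-2.5]],
    [0.02,[-0.002,-0.03,0],[0,0,-2.5]],
    [0.02,[-0.001,-0.03,0],[0,0,-2.5]],
    [0.02,[0.001,-0.03,0],[0,0,-2.5]],
    [0.02,[0.002,-0.03,0],[0,0,-2.5]],
  ],
)

```text
time: 10.13
eef_pos: [0.5134, 0.0295, 0.266]
tcp_rot: [3.123, 0.338, -0.017]
ft_force: [1.3, -0.1, -3.1]
gripper_width: 0.359
```

```bash
python3 -c "
from h import *
st();plan([.503,.172,.275],15,.02,smax=.03)"
```

```text
t 10.13 p [0.5134 0.0295 0.266 ] yaw 12.34 z [-0.011 -0.001 -1.   ] F [ 1.3 -0.1 -3.1] T [ 0.03 -0.19 -0.  ] g 33.8 q [-0.08  0.15  1.45 -0.    1.55 -0.29]
[[0.02, [0.0042, -0.0296, -0.0019], [-0.08, 0.63, -2.66]], [0.02, [0.0056, -0.0294, -0.0019], [0.0, -0.0, 0.0]], [0.02, [0.0056, -0.0294, -0.0019], [0.0, -0.0, 0.0]], [0.02, [0.0056, -0.0294, -0.0019], [0.0, 0.0, 0.0]], [0.02, [0.0043, -0.0227, -0.0015], [0.0, 0.0, 0.0]]]
```

>>> jog_arm(
  deltas=[
    [0.02,[0.0045,-0.029,-0.002],[0,0.6,-1]],
    [0.02,[0.0055,-0.029,-0.002],[0,0,0]],
    [0.02,[0.0055,-0.026,-0.001],[0,0,0]],
    [0.02,[0.004,-0.02,0],[0,0,0]],
    [0.02,[0.002,-0.012,0],[0,0,0]],
    [0.02,[0,-0.005,0],[0,0,0]],
    [0.02,[0,0,0],[0,0,0]],
    [0.02,[0,0,0],[0,0,0]],
  ],
)

```text
time: 10.8
eef_pos: [0.4982, 0.1644, 0.2657]
tcp_rot: [-3.114, -0.382, 0.023]
ft_force: [0.2, -0.4, -3.8]
gripper_width: 0.359
```

```bash
cat >> h.py <<'E'
def dark_peg(): pass
def where():
    """tube lower part and peg axis as seen in both pictures"""
    for n in('top','side'):
        p=vision.camera(n);C=cloud(p)
        near=(np.hypot(C[...,0]-.502,C[...,1]-.174)<.06)&(p['range_z']>0)
        for z0,z1 in((.042,.06),(.06,.08),(.08,.1),(.15,.17),(.17,.19),(.19,.21),(.21,.23),(.23,.25)):
            q=C[near&(C[...,2]>z0)&(C[...,2]<=z1)]
            if len(q)>8: print(n,z0,len(q),'x',np.percentile(q[:,0],[2,98]).round(4),'y',np.percentile(q[:,1],[2,98]).round(4),'mean',q.mean(0).round(4))
E
python3 -c "
from h import *
st();plan([.503,.172,.275],15,.02,smax=.03);where()
p=vision.camera('side');q=vision.camera('top')
W=np.zeros((560,780,3),np.uint8);W[:,:420]=cv2.resize(p['image'][180:320,210:315],(420,560));W[:380,425:775]=cv2.resize(q['image'][140:250,180:281],(350,380));save(W,'over.png')"
```

```text
t 10.8 p [0.4982 0.1644 0.2657] yaw 14.0 z [-0.015  0.003 -1.   ] F [ 0.2 -0.4 -3.8] T [-0.04 -0.13  0.  ] g 33.7 q [ 0.18  0.17  1.42  0.01  1.56 -0.06]
[[0.02, [0.0064, -0.0063, -0.0094], [-0.36, 0.78, -1.0]]]
side 0.042 67 x [0.4929 0.517 ] y [0.1769 0.1868] mean [0.5033 0.1823 0.0506]
side 0.06 88 x [0.4931 0.5206] y [0.1745 0.1867] mean [0.5056 0.1817 0.0701]
side 0.08 106 x [0.4931 0.5139] y [0.1684 0.1856] mean [0.5031 0.1802 0.0917]
side 0.15 119 x [0.4807 0.5109] y [0.1669 0.1816] mean [0.4943 0.177  0.16  ]
side 0.17 124 x [0.4811 0.5098] y [0.168  0.1824] mean [0.4938 0.1774 0.1802]
side 0.19 134 x [0.4815 0.51  ] y [0.1672 0.1811] mean [0.4947 0.1768 0.2003]
side 0.21 141 x [0.4817 0.5119] y [0.167  0.1818] mean [0.4956 0.1766 0.2203]
side 0.23 142 x [0.482  0.5119] y [0.1669 0.1819] mean [0.4954 0.1765 0.2397]
```

View pics/over.png

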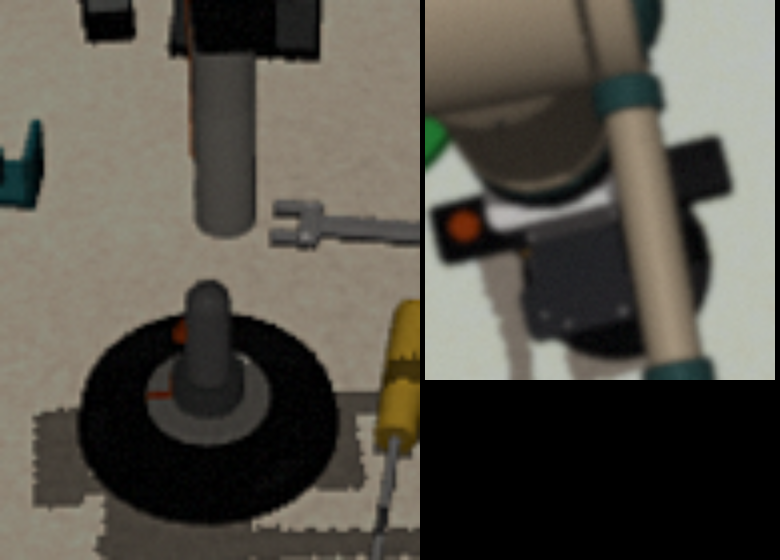

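The side view shows the tube hanging about 8–9 mm off the peg in both x and y, with the orange line at the left like the button. I correct this, then fit cylinders for fine alignment.

>>> jog_arm(
  deltas=[
    [0.02,[0.006,-0.004,0],[-0.3,0.7,-1]],
    [0.02,[0.003,-0.002,0],[0,0.1,0]],
    [0.02,[0,0,0],[0,0,0]],
    [0.02,[0,0,0],[0,0,0]],
  ],
)

```text
time: 11.33
eef_pos: [0.5076, 0.1702, 0.2664]
tcp_rot: [-3.115, -0.404, -0.006]
ft_force: [0.3, -0.2, -2.8]
gripper_width: 0.357
```

```bash
cat >> h.py <<'E'
from scipy.optimize import least_squares
def cyl(p,z0,z1,r,c0):
    """axis (x,y at mid z, slopes) of an upright cylinder of radius r near c0, robust"""
    C=cloud(p);q=C[(np.hypot(C[...,0]-c0[0],C[...,1]-c0[1])<r+.006)&(C[...,2]>z0)&(C[...,2]<z1)]
    zm=(z0+z1)/2
    f=lambda a:np.hypot(q[:,0]-a[0]-a[2]*(q[:,2]-zm),q[:,1]-a[1]-a[3]*(q[:,2]-zm))-r
    a=least_squares(f,[*c0,0,0],loss='soft_l1',f_scale=.001);return a.x,len(q),np.sqrt(np.mean(a.fun**2))
def fits(tz0,tz1,tc):
    T=[];P=[]
    for _ in range(3):
        p=vision.camera('side')
        T.append(cyl(p,tz0,tz1,.0155,tc)[0]);P.append(cyl(p,.045,.088,.012,(.505,.174))[0])
    print('tube',np.round(T,4).tolist());print('peg',np.round(P,4).tolist());return np.mean(T,0),np.mean(P,0)
E
python3 -c "
from h import *
st();print(telemetry.sense()['joint_vel'].round(3));t,g=fits(.15,.24,(.5045,.1745));print(t.round(4),g.round(4),'move',(g-t)[:2].round(4))
p=vision.camera('side');hsv=cv2.cvtColor(p['image'],cv2.COLOR_RGB2HSV);m=(hsv[...,0]<20)&(hsv[...,1]>90)
b=np.zeros_like(m);b[272:286,240:262]=1
for r,c in np.argwhere(m&b):
    w=px2w(p,(r,c),.023);print(r,c,hsv[r,c],w.round(4),np.degrees(np.arctan2(w[1]-g[1],w[0]-g[0])).round(1))
"
```

```text
t 11.33 p [0.5076 0.1702 0.2664] yaw 14.78 z [ 0.003  0.001 -1.   ] F [ 0.3 -0.2 -2.8] T [-0.05 -0.07  0.  ] g 33.6 q [ 0.19  0.17  1.42  0.    1.55 -0.06]
[ 0.     0.005 -0.004  0.    -0.006  0.   ]
tube [[0.5073, 0.171, 0.0015, -0.0008], [0.5074, 0.1709, 0.0025, -0.0026], [0.5073, 0.1711, 0.0002, -0.0035]]
peg [[0.5046, 0.1728, 0.0179, 0.003], [0.5045, 0.1726, 0.004, -0.0107], [0.5045, 0.1729, 0.0314, 0.0169]]
[ 0.5073  0.171   0.0014 -0.0023] [0.5045 0.1728 0.0178 0.003 ] move [-0.0028  0.0018]
273 252 [13 97 55] [0.5268 0.1621 0.023 ] -25.6
274 240 [  0 255   1] [0.5521 0.1694 0.023 ] -4.1
274 252 [ 12 114  49] [0.5262 0.1651 0.023 ] -19.6
275 252 [  9 138  61] [0.5257 0.168  0.023 ] -12.8
275 253 [ 7 98 34] [0.5235 0.1676 0.023 ] -15.2
276 252 [  9 128  60] [0.5251 0.1709 0.023 ] -5.2
276 253 [ 11 105  34] [0.5229 0.1705 0.023 ] -6.9
277 252 [  9 160  62] [0.5245 0.1738 0.023 ] 2.9
277 253 [ 10 109  28] [0.5224 0.1735 0.023 ] 2.2
278 246 [ 14 121  42] [0.5368 0.1788 0.023 ] 10.6
278 247 [ 10 232  66] [0.5346 0.1785 0.023 ] 10.7
278 248 [ 10 251  68] [0.5325 0.1781 0.023 ] 10.8
278 249 [  8 255  71] [0.5304 0.1778 0.023 ] 10.9
278 250 [  4 255  67] [0.5282 0.1774 0.023 ] 11.0
278 251 [  7 255  73] [0.5261 0.177  0.023 ] 11.2
278 252 [ 10 247  66] [0.524  0.1767 0.023 ] 11.4
278 253 [  2 107  31] [0.5218 0.1763 0.023 ] 11.6
279 243 [ 10 153   5] [0.5426 0.1828 0.023 ] 14.7
279 246 [ 10 203  39] [0.5362 0.1817 0.023 ] 15.7
279 247 [  5 167  67] [0.5341 0.1813 0.023 ] 16.2
279 248 [  6 166  69] [0.5319 0.181  0.023 ] 16.7
279 249 [  7 169  68] [0.5298 0.1806 0.023 ] 17.2
279 250 [  6 159  72] [0.5277 0.1803 0.023 ] 17.9
279 251 [  6 174  69] [0.5255 0.1799 0.023 ] 18.8
279 252 [ 11 127  70] [0.5234 0.1796 0.023 ] 19.8
280 243 [  0 255   1] [0.542  0.1856 0.023 ] 18.9
283 243 [ 15 170   3] [0.5402 0.1941 0.023 ] 30.8
285 245 [  0 255   2] [0.5348 0.1989 0.023 ] 40.8
```

>>> jog_arm(
  deltas=[
    [0.02,[-0.0022,-0.0025,0],[0,-0.2,0]],
    [0.02,[0,0,0.008],[0,0,0]],
    [0.02,[0,0,0.012],[0,0,0]],
    [0.02,[0,0,0.01],[0,0,0]],
    [0.02,[0,0,0.005],[0,0,0]],
    [0.02,[0,0,0],[0,0,0]],
    [0.02,[0,0,0],[0,0,0]],
  ],
)

```text
time: 12.12
eef_pos: [0.5035, 0.1724, 0.2279]
tcp_rot: [-3.115, -0.405, 0.002]
ft_force: [-0.1, 0.1, -2.7]
gripper_width: 0.358
```

```bash
python3 -c "
from h import *
st();print(telemetry.sense()['joint_vel'].round(3));t,g=fits(.112,.24,(.5045,.173));print(t.round(4),g.round(4),'move',(g-t)[:2].round(4))
"
```

```text
t 12.12 p [0.5035 0.1724 0.2279] yaw 14.8 z [-0.002 -0.    -1.   ] F [-0.1  0.1 -2.7] T [-0.04 -0.12  0.05] g 33.7 q [ 0.2   0.19  1.49  0.    1.46 -0.06]
[-0.001  0.006  0.015 -0.002 -0.007  0.   ]
tube [[0.5029, 0.173, 0.0054, 0.0004], [0.5029, 0.173, 0.0073, 0.0011], [0.5032, 0.1731, 0.0042, 0.0006]]
peg [[0.5044, 0.173, 0.0037, 0.0071], [0.5044, 0.1729, 0.0169, 0.0103], [0.5046, 0.1729, 0.0112, 0.0121]]
[0.503  0.173  0.0056 0.0007] [0.5045 0.1729 0.0106 0.0098] move [ 0.0015 -0.0001]
```

Aligned to about 1.5 mm. A small shift, then I ease down while watching the force.

>>> jog_arm(
  deltas=[
    [0.02,[0.0014,0.0004,0],[0,0.1,0]],
    [0.02,[0,0,0],[0,0,0]],
    [0.02,[0,0,0.004],[0,0,0]],
    [0.02,[0,0,0.004],[0,0,0]],
    [0.02,[0,0,0.004],[0,0,0]],
    [0.02,[0,0,0.002],[0,0,0]],
    [0.02,[0,0,0],[0,0,0]],
  ],
)

```text
time: 12.85
eef_pos: [0.5056, 0.1723, 0.2147]
tcp_rot: [-3.115, -0.404, -0.004]
ft_force: [-0.5, 0.1, -2.5]
gripper_width: 0.36
```

```bash
python3 -c "
from h import *
st();print(telemetry.sense()['joint_vel'].round(3));t,g=fits(.1,.24,(.5045,.173));print(t.round(4),g.round(4),'move',(g-t)[:2].round(4))
"
```

```text
t 12.85 p [0.5056 0.1723 0.2147] yaw 14.79 z [ 0.003  0.001 -1.   ] F [-0.5  0.1 -2.5] T [-0.04 -0.07 -0.01] g 33.9 q [ 0.2   0.19  1.52  0.    1.43 -0.06]
[ 0.001  0.002  0.009 -0.001 -0.002 -0.001]
tube [[0.5053, 0.1728, 0.004, -0.0021], [0.5054, 0.173, 0.004, -0.0011], [0.5056, 0.1731, -0.0007, 0.002]]
peg [[0.5046, 0.1729, 0.0142, 0.0105], [0.5045, 0.1728, 0.0158, 0.0035], [0.5045, 0.1728, 0.0128, 0.0098]]
[ 5.054e-01  1.730e-01  2.400e-03 -4.000e-04] [0.5045 0.1728 0.0143 0.0079] move [-0.0009 -0.0001]
```

Free on the dome (mouth at 0.091). Continuing down.

>>> jog_arm(
  deltas=[
    [0.02,[-0.0007,-0.0002,0.002],[0,-0.15,0]],
    [0.02,[0,0,0.003],[0,0,0]],
    [0.02,[0,0,0.003],[0,0,0]],
    [0.02,[0,0,0.003],[0,0,0]],
    [0.02,[0,0,0],[0,0,0]],
  ],
)

```text
time: 13.42
eef_pos: [0.5055, 0.1724, 0.2039]
tcp_rot: [-3.115, -0.404, -0.003]
ft_force: [0.3, -0.3, -3.2]
gripper_width: 0.358
```

```bash
python3 -c "
from h import *
st();t,g=fits(.09,.24,(.5045,.173));print(t.round(4),g.round(4),'move',(g-t)[:2].round(4))
"
```

```text
t 13.42 p [0.5055 0.1724 0.2039] yaw 14.79 z [ 0.002  0.    -1.   ] F [ 0.3 -0.3 -3.2] T [-0.07 -0.11  0.01] g 33.6 q [ 0.2   0.2   1.54 -0.    1.4  -0.06]
tube [[0.5052, 0.173, 0.0043, -0.0002], [0.5052, 0.173, 0.0043, -0.0003], [0.5054, 0.173, 0.0059, -0.0019]]
peg [[0.5045, 0.1741, 0.0086, 0.1203], [0.5044, 0.1739, 0.0222, 0.1184], [0.5047, 0.1738, 0.0342, 0.1095]]
[ 0.5053  0.173   0.0048 -0.0008] [0.5045 0.1739 0.0217 0.1161] move [-0.0007  0.0009]
```

>>> jog_arm(
  deltas=[
    [0.02,[-0.0004,0,0.002],[0,-0.1,0]],
    [0.02,[0,0,0.003],[0,0,0]],
    [0.02,[0,0,0.003],[0,0,0]],
    [0.02,[0,0,0.002],[0,0,0]],
  ],
)

```text
time: 13.9
eef_pos: [0.5058, 0.1724, 0.1953]
tcp_rot: [3.115, 0.404, 0.004]
ft_force: [-0.6, 0.1, 4.7]
gripper_width: 0.356
```

```bash
python3 -c "
from h import *
st()"
```

```text
t 13.9 p [0.5058 0.1724 0.1953] yaw 14.79 z [ 0.002  0.    -1.   ] F [-0.6  0.1  4.7] T [-0.14  0.49 -0.01] g 33.4 q [ 0.2   0.2   1.55 -0.    1.38 -0.06]
```

The force has risen by 7–8 N at mouth height 0.072, as the button ramp should. Continuing gently.

>>> jog_arm(
  deltas=[
    [0.02,[0,0,0.003],[0,0,0]],
    [0.02,[0,0,0.003],[0,0,0]],
    [0.02,[0,0,0.003],[0,0,0]],
    [0.02,[0,0,0.003],[0,0,0]],
  ],
)

```text
time: 14.23
eef_pos: [0.5055, 0.1723, 0.1893]
tcp_rot: [3.115, 0.405, 0.01]
ft_force: [-1.9, -1.3, 1.9]
gripper_width: 0.36
```

```bash
python3 -c "
from h import *
st()"
```

```text
t 14.23 p [0.5055 0.1723 0.1893] yaw 14.81 z [ 0.006  0.001 -1.   ] F [-1.9 -1.3  1.9] T [-0.21  0.58  0.04] g 33.8 q [ 0.2   0.2   1.57 -0.    1.36 -0.06]
```

>>> jog_arm(
  deltas=[
    [0.02,[0,0,0.004],[0,-0.2,0]],
    [0.02,[0,0,0.004],[0,0,0]],
    [0.02,[0,0,0.004],[0,0,0]],
    [0.02,[0,0,0.003],[0,0,0]],
  ],
)

```text
time: 14.57
eef_pos: [0.5056, 0.1723, 0.1759]
tcp_rot: [3.115, 0.405, 0.008]
ft_force: [-2.8, -0.3, 3.7]
gripper_width: 0.359
```

```bash
python3 -c "
from h import *
st()"
```

```text
t 14.57 p [0.5056 0.1723 0.1759] yaw 14.81 z [ 0.005  0.    -1.   ] F [-2.8 -0.3  3.7] T [-0.13  0.53 -0.  ] g 33.8 q [ 0.2   0.21  1.59 -0.    1.33 -0.06]
```

>>> jog_arm(
  deltas=[
    [0.02,[0,0,0.003],[0,-0.2,0]],
    [0.02,[0,0,0.003],[0,0,0]],
    [0.02,[0,0,0.002],[0,0,0]],
    [0.02,[0,0,0.002],[0,0,0]],
  ],
)

```text
time: 14.9
eef_pos: [0.5058, 0.1724, 0.1632]
tcp_rot: [3.114, 0.405, 0.001]
ft_force: [-2.5, -0.5, 22.7]
gripper_width: 0.36
```

```bash
python3 -c "
from h import *
st()"
```

```text
t 14.9 p [0.5058 0.1724 0.1632] yaw 14.81 z [ 0.001 -0.001 -1.   ] F [-2.5 -0.5 22.7] T [-0.13  0.18 -0.03] g 33.9 q [ 0.2   0.22  1.61 -0.    1.31 -0.06]
```

Seated: reported z 0.1632 puts the mouth at 0.040. I relax the press and check whether the button is out.

>>> jog_arm(
  deltas=[
    [0.02,[0,0,-0.0003],[0,0,0]],
    [0.02,[0,0,0],[0,0,0]],
  ],
)

```text
time: 15.07
eef_pos: [0.506, 0.1724, 0.1633]
tcp_rot: [3.114, 0.405, 0.001]
ft_force: [-3.0, -0.6, 4.7]
gripper_width: 0.363
```

```bash
python3 -c "
from h import *
st();p=vision.camera('side')
print([(np.round(d['location'],1),round(d['conf'],2)) for d in vision.find_in(p,'button')],[(np.round(d['location'],1),round(d['conf'],2)) for d in vision.mark_of(p,'lamp_hole')])
save(p['image'],'home.png',(215,310,215,315),6)"
```

```text
t 15.07 p [0.506  0.1724 0.1633] yaw 14.81 z [ 0.001 -0.001 -1.   ] F [-3.  -0.6  4.7] T [-0.15  0.55 -0.01] g 34.1 q [ 0.2   0.22  1.61 -0.    1.31 -0.06]
[] [(array([262.6, 255.1]), 0.64), (array([183.5, 270.6]), 0.23)]
```

View pics/home.png

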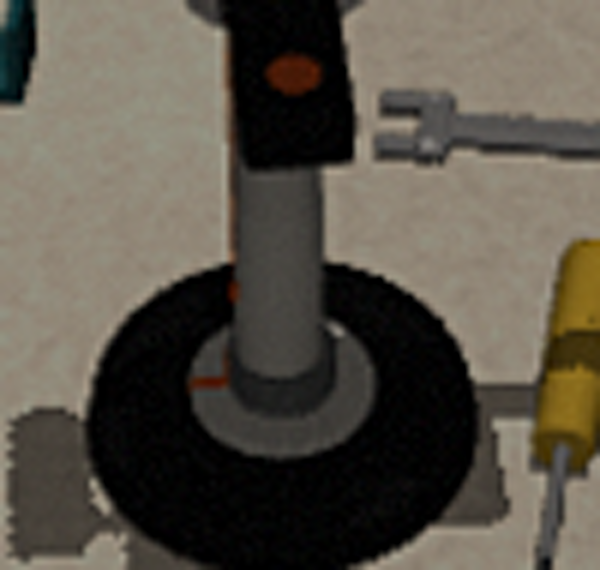

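An orange blob sits at the hole's height on the tube's left edge (raw ≈(263,254)), so the button seems to be out or in the hole. I test with a gentle twist first: if it is locked, the moment rises and the tube stops turning.

>>> jog_arm(
  deltas=[
    [0.02,[-0.0006,0,0],[0,0,1]],
    [0.02,[0,0,0],[0,0,1]],
  ],
)

```text
time: 15.38
eef_pos: [0.5058, 0.1723, 0.1634]
tcp_rot: [3.121, 0.347, 0.003]
ft_force: [-1.9, 0.4, 3.0]
gripper_width: 0.36
```

```bash
python3 -c "
from h import *
st()"
```

```text
t 15.38 p [0.5058 0.1723 0.1634] yaw 12.68 z [ 0.002 -0.001 -1.   ] F [-1.9  0.4  3. ] T [-0.17  0.47  0.09] g 33.8 q [ 0.2   0.22  1.61 -0.    1.31 -0.02]
```

>>> jog_arm(
  deltas=[
    [0.02,[-0.0004,0,0],[0,0,1]],
    [0.02,[0,0,0],[0,0,1]],
  ],
)

```text
time: 15.55
eef_pos: [0.5057, 0.1723, 0.1634]
tcp_rot: [3.128, 0.287, 0.004]
ft_force: [-1.8, -0.3, 4.1]
gripper_width: 0.357
```

```bash
python3 -c "
from h import *
st()"
```

```text
t 15.55 p [0.5057 0.1723 0.1634] yaw 10.47 z [ 0.002 -0.001 -1.   ] F [-1.8 -0.3  4.1] T [-0.08  0.44  0.08] g 33.6 q [ 0.2   0.22  1.61 -0.    1.31  0.02]
```

It still turns freely at about 0.08 N m, so it isn't locked yet. I sweep on, watching the moment.

>>> jog_arm(
  deltas=[
    [0.02,[-0.0004,0,0.0003],[0,0,1]],
    [0.02,[0,0,0],[0,0,1]],
  ],
)

```text
time: 15.72
eef_pos: [0.5055, 0.1725, 0.1634]
tcp_rot: [3.133, 0.226, 0.005]
ft_force: [-1.9, 0.1, 1.7]
gripper_width: 0.36
```

```bash
python3 -c "
from h import *
st()"
```

```text
t 15.72 p [0.5055 0.1725 0.1634] yaw 8.26 z [ 0.003  0.    -1.   ] F [-1.9  0.1  1.7] T [-0.09  0.42  0.14] g 33.9 q [ 0.2   0.22  1.61 -0.    1.31  0.06]
```

>>> jog_arm(
  deltas=[
    [0.02,[0,0,0],[0,0,-2]],
    [0.02,[0,0,0],[0,0,-3]],
    [0.02,[0,0,0],[0,0,-2]],
  ],
)

```text
time: 15.97
eef_pos: [0.5055, 0.1728, 0.1634]
tcp_rot: [-3.114, -0.417, -0.005]
ft_force: [-1.3, -0.1, 4.8]
gripper_width: 0.362
```

```bash
python3 -c "
from h import *
st()"
```

```text
t 15.97 p [0.5055 0.1728 0.1634] yaw 15.26 z [ 0.003  0.001 -1.   ] F [-1.3 -0.1  4.8] T [-0.11  0.44 -0.05] g 34.0 q [ 0.2   0.22  1.61 -0.    1.31 -0.07]
```

>>> jog_arm(
  deltas=[
    [0.02,[-0.0003,0,0],[0,0,-1]],
    [0.02,[0,0,0],[0,0,-1]],
  ],
)

```text
time: 16.13
eef_pos: [0.5054, 0.1728, 0.1634]
tcp_rot: [-3.106, -0.472, -0.006]
ft_force: [-0.8, -0.3, 3.5]
gripper_width: 0.358
```

```bash
python3 -c "
from h import *
st()"
```

```text
t 16.13 p [0.5054 0.1728 0.1634] yaw 17.27 z [ 0.004  0.001 -1.   ] F [-0.8 -0.3  3.5] T [-0.13  0.37 -0.05] g 33.6 q [ 0.2   0.22  1.61  0.    1.31 -0.1 ]
```

>>> jog_arm(
  deltas=[
    [0.02,[-0.0003,0,0],[0,0,-1]],
    [0.02,[0,0,0],[0,0,-1]],
  ],
)

```text
time: 16.3
eef_pos: [0.5054, 0.1725, 0.1634]
tcp_rot: [3.097, 0.528, 0.007]
ft_force: [-0.9, -0.6, 3.8]
gripper_width: 0.354
```

```bash
python3 -c "
from h import *
st()"
```

```text
t 16.3 p [0.5054 0.1725 0.1634] yaw 19.35 z [ 0.004  0.001 -1.   ] F [-0.9 -0.6  3.8] T [-0.2   0.32 -0.1 ] g 33.3 q [ 0.2   0.22  1.61 -0.    1.31 -0.14]
```

>>> jog_arm(
  deltas=[
    [0.02,[0,0,0],[0,0,-1]],
    [0.02,[0,0,0],[0,0,-1]],
  ],
)

```text
time: 16.47
eef_pos: [0.5055, 0.1722, 0.1634]
tcp_rot: [3.086, 0.586, 0.007]
ft_force: [-1.2, -1.7, 3.4]
gripper_width: 0.359
```

```bash
python3 -c "
from h import *
st();p=vision.camera('side');hsv=cv2.cvtColor(p['image'],cv2.COLOR_RGB2HSV);m=(hsv[...,0]<20)&(hsv[...,1]>110)
b=np.zeros_like(m);b[276:283,244:252]=1;m2=m&b
for r,c in np.argwhere(m2):
    w=px2w(p,(r,c),.023);print(r,c,hsv[r,c],np.degrees(np.arctan2(w[1]-.173,w[0]-.5045)).round(1))
for r in range(256,272): print(r,[tuple(int(v) for v in p['image'][r,c]) for c in range(251,258)])
save(p['image'],'home2.png',(215,310,215,315),6)"
```

```text
t 16.47 p [0.5055 0.1722 0.1634] yaw 21.5 z [ 0.005 -0.    -1.   ] F [-1.2 -1.7  3.4] T [-0.17  0.32 -0.06] g 33.8 q [ 0.2   0.22  1.61 -0.    1.31 -0.18]
278 246 [ 12 124  41] 10.2
278 247 [ 10 229  69] 10.3
278 248 [ 10 251  72] 10.3
278 249 [  8 255  75] 10.4
278 250 [  5 255  71] 10.5
278 251 [  6 255  73] 10.6
279 246 [ 13 204  40] 15.3
279 247 [  7 169  68] 15.8
279 248 [  7 170  69] 16.2
279 249 [  6 170  69] 16.8
279 250 [  7 174  72] 17.4
279 251 [  8 175  70] 18.2
280 246 [ 11 140  31] 20.4
256 [(148, 139, 124), (152, 142, 128), (118, 93, 73), (69, 47, 34), (56, 52, 50), (64, 64, 59), (69, 67, 62)]
257 [(151, 143, 126), (160, 154, 137), (119, 96, 79), (68, 48, 34), (56, 51, 46), (64, 63, 60), (62, 62, 57)]
258 [(141, 131, 118), (139, 135, 118), (102, 83, 67), (65, 47, 34), (58, 54, 50), (66, 63, 58), (71, 70, 64)]
259 [(61, 58, 52), (6, 8, 7), (1, 0, 0), (50, 35, 25), (62, 57, 52), (68, 67, 61), (68, 66, 62)]
260 [(0, 0, 0), (0, 0, 0), (0, 0, 0), (51, 42, 34), (62, 60, 54), (65, 63, 59), (70, 68, 63)]
261 [(0, 0, 0), (0, 0, 0), (11, 2, 0), (48, 41, 38), (62, 59, 56), (67, 6
[... 293 characters left out ...]
 (67, 65, 60)]
265 [(8, 7, 7), (0, 0, 5), (23, 8, 3), (69, 37, 24), (71, 53, 44), (65, 61, 55), (70, 68, 62)]
266 [(0, 0, 0), (0, 0, 1), (0, 0, 0), (48, 47, 47), (59, 61, 55), (65, 62, 59), (68, 66, 62)]
267 [(2, 2, 0), (0, 2, 0), (0, 0, 0), (45, 44, 42), (62, 59, 57), (66, 65, 59), (68, 66, 60)]
268 [(2, 2, 1), (5, 5, 2), (2, 4, 6), (45, 47, 42), (56, 55, 50), (62, 60, 58), (67, 65, 60)]
269 [(10, 11, 13), (34, 33, 31), (31, 31, 29), (48, 47, 42), (58, 56, 52), (63, 60, 57), (66, 64, 60)]
270 [(36, 33, 30), (67, 65, 59), (46, 43, 42), (47, 46, 43), (58, 54, 53), (64, 61, 57), (68, 66, 61)]
271 [(66, 66, 61), (65, 62, 59), (32, 33, 30), (43, 43, 41), (57, 52, 49), (65, 65, 58), (68, 63, 61)]
```

View pics/home2.png

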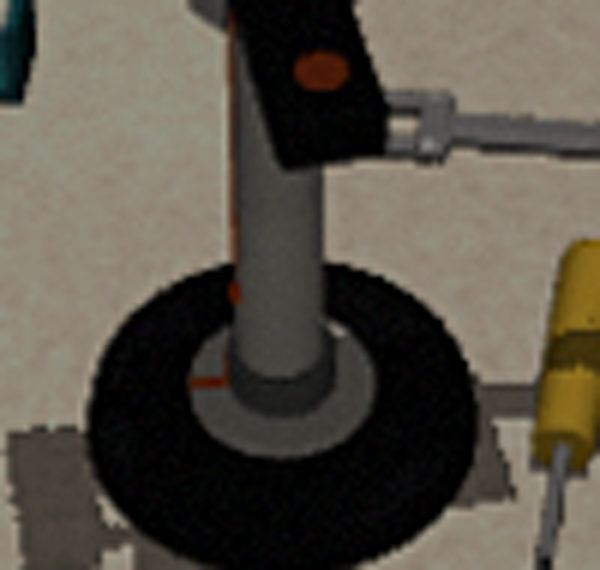

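```bash
python3 -c "
from h import *
for f in('home.png','home2.png'):
    im=cv2.imread('pics/'+f)[:,:,::-1]; im=cv2.resize(im,None,fx=1/6,fy=1/6,interpolation=cv2.INTER_AREA)
    for r in range(258,268): print(r,[tuple(int(v) for v in im[r-215,c-215]) for c in range(251,257)])
    print()
"
```

```text
258 [(138, 131, 118), (130, 123, 109), (106, 81, 64), (67, 54, 46), (59, 57, 53), (63, 61, 56)]
259 [(62, 61, 53), (21, 20, 18), (22, 12, 10), (47, 42, 40), (61, 60, 56), (66, 64, 59)]
260 [(5, 5, 5), (0, 0, 0), (13, 6, 5), (47, 46, 44), (61, 61, 56), (65, 66, 59)]
261 [(0, 2, 2), (1, 0, 0), (16, 6, 4), (47, 41, 36), (59, 58, 54), (64, 63, 59)]
262 [(1, 2, 3), (5, 1, 1), (41, 11, 1), (59, 32, 18), (60, 54, 49), (64, 62, 59)]
263 [(4, 5, 6), (6, 1, 1), (56, 14, 2), (72, 37, 21), (62, 55, 49), (64, 63, 59)]
264 [(1, 3, 1), (6, 1, 0), (52, 14, 2), (71, 39, 24), (62, 55, 50), (64, 63, 58)]
265 [(1, 3, 2), (2, 1, 2), (22, 6, 4), (58, 46, 37), (64, 59, 55), (64, 62, 59)]
266 [(3, 2, 1), (0, 0, 0), (6, 5, 5), (45, 47, 42), (62, 61, 57), (67, 64, 60)]
267 [(2, 1, 3), (0, 0, 0), (6, 6, 5), (47, 47, 43), (62, 60, 55), (65, 62, 58)]

258 [(138, 129, 116), (129, 124, 109), (96, 79, 64), (65, 48, 35), (58, 53, 48), (66, 63, 58)]
259 [(61, 58, 52), (20, 20, 18), (14, 11, 8), (49, 35, 26), (62, 57, 51), (67, 66, 61)]
260 [(5, 5, 5), (0, 0, 0), (5, 4, 3), (47, 40, 33), (62, 59, 54), (66, 64, 59)]
261 [(1, 1, 1), (1, 0, 1), (14, 6, 4), (47, 39, 35), (62, 59, 55), (67, 66, 60)]
262 [(4, 6, 5), (5, 3, 5), (43, 11, 1), (62, 28, 15), (62, 55, 50), (67, 67, 63)]
263 [(1, 1, 2), (7, 2, 2), (58, 17, 2), (77, 22, 5), (65, 51, 46), (63, 64, 60)]
264 [(1, 4, 1), (6, 2, 1), (52, 15, 0), (80, 25, 5), (67, 48, 38), (63, 63, 57)]
265 [(6, 6, 6), (2, 1, 4), (25, 9, 4), (66, 36, 24), (70, 53, 44), (66, 61, 55)]
266 [(1, 1, 1), (0, 0, 1), (6, 5, 5), (46, 44, 43), (61, 60, 55), (65, 63, 59)]
267 [(2, 2, 0), (0, 1, 0), (5, 5, 5), (43, 42, 41), (61, 59, 56), (66, 64, 59)]
```

>>> jog_arm(
  deltas=[
    [0.02,[-0.0003,0,0],[0,0,-1]],
    [0.02,[0,0,0],[0,0,-1]],
  ],
)

```text
time: 16.68
eef_pos: [0.5055, 0.1718, 0.1634]
tcp_rot: [3.073, 0.644, 0.007]
ft_force: [-0.7, -0.7, 3.1]
gripper_width: 0.363
```

```bash
python3 -c "
from h import *
st();p=vision.camera('side')
for r in range(258,268): print(r,[tuple(int(v) for v in p['image'][r,c]) for c in range(251,257)])"
```

```text
t 16.68 p [0.5055 0.1718 0.1634] yaw 23.68 z [ 0.005 -0.    -1.   ] F [-0.7 -0.7  3.1] T [-0.25  0.29 -0.17] g 34.1 q [ 0.2   0.22  1.61 -0.    1.31 -0.21]
258 [(141, 134, 117), (140, 133, 119), (103, 85, 71), (70, 40, 23), (58, 53, 48), (64, 63, 61)]
259 [(61, 59, 50), (3, 6, 3), (0, 0, 0), (54, 24, 7), (62, 55, 49), (62, 62, 56)]
260 [(0, 0, 0), (0, 0, 0), (0, 0, 0), (56, 32, 18), (61, 57, 50), (64, 64, 60)]
261 [(0, 0, 0), (1, 1, 4), (11, 1, 1), (58, 43, 34), (61, 55, 51), (61, 62, 57)]
262 [(5, 7, 9), (0, 0, 0), (46, 11, 2), (61, 19, 0), (60, 48, 43), (64, 63, 58)]
263 [(0, 0, 0), (0, 0, 1), (60, 20, 4), (78, 21, 1), (69, 44, 33), (66, 64, 57)]
264 [(1, 5, 3), (0, 0, 0), (55, 17, 5), (82, 26, 2), (70, 46, 32), (65, 62, 59)]
265 [(2, 1, 1), (0, 2, 3), (20, 4, 2), (70, 38, 26), (69, 52, 41), (66, 61, 57)]
266 [(7, 5, 3), (0, 0, 2), (0, 0, 0), (50, 49, 47), (63, 62, 59), (63, 62, 59)]
267 [(0, 0, 0), (1, 0, 0), (0, 0, 0), (47, 46, 43), (61, 59, 55), (63, 61, 56)]
```

The blob hugs the tube's edge and doesn't move with yaw, so it doesn't prove a lock, and the tube still turns at a low moment. I check that the tube is really fully home (the bar's top should be at 0.222) and compare the blob with the first view.

```bash
python3 -c "
from h import *
im=cv2.imread('pics/over.png')[:,:420,::-1];im=cv2.resize(im,(105,140),interpolation=cv2.INTER_AREA)
for r in range(258,268): print(r,[tuple(int(v) for v in im[r-180,c-210]) for c in range(250,258)])
for n in('side','top'):
    p=vision.camera(n);C=cloud(p)
    d=C[...,:2]-[.5045,.173];y=np.deg2rad(23.7);u=d@[-np.sin(y),np.cos(y)];v=d@[np.cos(y),np.sin(y)]
    for a,b in((.03,.085),(-.085,-.03)):
        m=(u>a)&(u<b)&(abs(v)<.012)&(C[...,2]>.15)&(C[...,2]<.26)
        q=C[m]
        if len(q): print(n,a,len(q),'z pct',np.percentile(q[:,2],[5,25,50,75,95]).round(4))
    m=(abs(u)>.03)&(abs(u)<.09)&(abs(v)<.025)&(C[...,2]>.2)&(C[...,2]<.23)
    if m.sum()>20: print(cv2.minAreaRect(C[m][:,:2].astype(np.float32)))
    if n=='side':
        print('tube',cyl(p,.09,.19,.0155,(.5045,.173)))
        for z0 in np.arange(.034,.06,.003):
            q=C[(np.hypot(*np.moveaxis(d,-1,0))<.03)&(C[...,2]>z0)&(C[...,2]<=z0+.003)];print(round(z0,3),np.percentile(q[:,0],[3,97]).round(4),q[:,1].max().round(4)) if len(q)>3 else 0
"
```

```text
258 [(139, 130, 114), (129, 121, 106), (119, 112, 98), (117, 110, 98), (94, 90, 80), (64, 59, 54), (39, 38, 36), (35, 36, 35)]
259 [(95, 92, 80), (61, 60, 51), (26, 26, 23), (17, 16, 14), (16, 13, 11), (25, 11, 9), (30, 24, 24), (36, 35, 35)]
260 [(14, 13, 12), (7, 7, 6), (2, 2, 2), (3, 1, 1), (19, 6, 2), (47, 15, 4), (42, 29, 23), (38, 38, 36)]
261 [(0, 1, 2), (1, 1, 2), (2, 2, 1), (16, 5, 2), (41, 14, 1), (60, 20, 4), (51, 28, 19), (38, 34, 30)]
262 [(3, 4, 4), (4, 6, 4), (6, 3, 3), (40, 15, 5), (60, 18, 3), (71, 21, 5), (58, 27, 13), (42, 36, 31)]
263 [(8, 9, 10), (3, 6, 6), (7, 5, 4), (49, 16, 3), (72, 24, 4), (78, 26, 5), (61, 28, 12), (43, 36, 33)]
264 [(8, 7, 7), (4, 6, 8), (7, 4, 5), (46, 15, 3), (70, 24, 5), (78, 26, 4), (60, 29, 15), (41, 36, 32)]
265 [(4, 4, 4), (4, 6, 5), (3, 2, 2), (22, 7, 1), (43, 15, 4), (56, 18, 4), (48, 28, 22), (39, 35, 34)]
266 [(4, 4, 3), (3, 3, 2), (1, 2, 1), (3, 1, 1), (6, 3, 2), (10, 6, 4), (26, 24, 25), (36, 35, 36)]
267 [(9, 8, 8), (4, 5, 3), (2, 6, 4), (2, 3, 3), (5, 7, 7), (7, 8, 8), (26, 27, 26), (37, 36, 37)]
side 0.03 348 z pct [0.2054 0.2199 0.2214 0.2222 0.2234]
side -0.085 115 z pct [0.2203 0.2213 0.2219 0.2224 0.2232]
((0.5038044452667236, 0.17479254305362701), (0.03406669571995735, 0.1689072549343109), 23.44605827331543)
tube (array([ 0.50503806,  0.1722093 ,  0.00081932, -0.00246918]), 400, np.float64(0.0009101291402350025))
0.034 [0.4847 0.5216] 0.1951
0.037 [0.4859 0.5228] 0.1954
0.04 [0.4867 0.5211] 0.1932
0.043 [0.4913 0.5178] 0.1891
0.046 [0.4901 0.5157] 0.1891
0.049 [0.49   0.5147] 0.1898
0.052 [0.4897 0.5184] 0.1881
0.055 [0.4907 0.514 ] 0.1888
0.058 [0.4897 0.5184] 0.1902
top 0.03 194 z pct [0.219  0.2213 0.2227 0.2239 0.2254]
top -0.085 188 z pct [0.2193 0.2209 0.2222 0.2235 0.225 ]
((0.5031710863113403, 0.1740698218345642), (0.03455433249473572, 0.1694936603307724), 23.72762107849121)
```

```bash
python3 -c "
from h import *
def cen(I,r0,c0):
    d=(I[...,0].astype(float)-I[...,1])
    s=[]
    for c in range(246,251):
        w=np.clip(d[275-r0:283-r0,c-c0]-10,0,None);s.append((w*np.arange(275,283)).sum()/w.sum())
    return np.round(s,2)
a=cv2.imread('pics/side0.png')[:,:,::-1];a=cv2.resize(a,(560,420),interpolation=cv2.INTER_AREA);print('start',cen(a,0,0))
for f in('home.png','home2.png'):
    im=cv2.imread('pics/'+f)[:,:,::-1]; im=cv2.resize(im,None,fx=1/6,fy=1/6,interpolation=cv2.INTER_AREA);print(f,cen(im,215,215))
p=vision.camera('side');print('now',cen(p['image'],0,0));st()
for y in(8,12,15,18,21,24):
    print(y,[w2px(p,np.array([.5045+r*np.cos(np.deg2rad(y)),.173+r*np.sin(np.deg2rad(y)),z])) for r,z in((.027,.023),(.0185,.069))])
"
```

```text
start [278.55 278.38 278.33 278.25 278.22]
home.png [278.85 278.47 278.38 278.34 278.34]
home2.png [278.64 278.45 278.42 278.39 278.34]
now [278.79 278.44 278.41 278.39 278.35]
t 16.88 p [0.5055 0.1718 0.1634] yaw 23.59 z [ 0.005 -0.    -1.   ] F [-1.8 -1.3  3.2] T [-0.3   0.28 -0.09] g 33.8 q [ 0.2   0.22  1.61 -0.    1.31 -0.21]
8 [(np.float64(277.6147601306905), np.float64(248.69996747234447)), (np.float64(262.54216651412867), np.float64(252.25164908069846))]
12 [(np.float64(278.25736199767044), np.float64(248.6792930468813)), (np.float64(262.9789019732619), np.float64(252.24103439954268))]
15 [(np.float64(278.7395050874913), np.float64(248.7036972406732)), (np.float64(263.3063342596445), np.float64(252.26124039193826))]
18 [(np.float64(279.22033308299456), np.float64(248.7623793357232)), (np.float64(263.6326611434919), np.float64(252.3056012605577))]
21 [(np.float64(279.6985079997904), np.float64(248.85529813111594)), (np.float64(263.9569780487793), np.float64(252.37405480105235))]
24 [(np.float64(280.17268991350454), np.float64(248.98231548576314)), (np.float64(264.2783815239196), np.float64(252.46647111081407))]
```

The swivel hasn't moved (line still ≈13°), and the tube is fully home (bar top 0.222). The blob's tip is in the same column as the free button, so it looks out, which disagrees with the free twist. I turn back to about 14.5° and let the tug decide, since a locked tube lifts only about 2 mm.

>>> jog_arm(
  deltas=[
    [0.02,[-0.0005,0,0.0005],[0,0,2.5]],
    [0.02,[0,0,0],[0,0,2.5]],
    [0.02,[0,0,0],[0,0,2]],
    [0.02,[0,0,0],[0,0,1.5]],
    [0.02,[0,0,0.0008],[0,0,0]],
  ],
)

```text
time: 17.3
eef_pos: [0.5052, 0.1718, 0.1633]
tcp_rot: [3.114, 0.404, 0.009]
ft_force: [-2.7, -1.3, 11.2]
gripper_width: 0.359
```

```bash
python3 -c "
from h import *
st()"
```

```text
t 17.3 p [0.5052 0.1718 0.1633] yaw 14.79 z [ 0.006 -0.    -1.   ] F [-2.7 -1.3 11.2] T [-0.43  0.78 -0.04] g 33.7 q [ 0.2   0.22  1.61 -0.    1.3  -0.06]
```

>>> jog_arm(
  deltas=[
    [0.02,[0,0,-0.0015],[0,0,0]],
    [0.02,[0,0,-0.0015],[0,0,0]],
  ],
)

```text
time: 17.47
eef_pos: [0.505, 0.1723, 0.1651]
tcp_rot: [3.115, 0.405, 0.008]
ft_force: [0.6, -0.2, -4.4]
gripper_width: 0.361
```

```bash
python3 -c "
from h import *
st()"
```

```text
t 17.47 p [0.505  0.1723 0.1651] yaw 14.83 z [ 0.005  0.    -1.   ] F [ 0.6 -0.2 -4.4] T [-0.06 -0.21 -0.06] g 34.0 q [ 0.2   0.22  1.61 -0.    1.31 -0.06]
```

>>> jog_arm(
  deltas=[
    [0.02,[0,0,-0.001],[0,0,0]],
    [0.02,[0,0,-0.001],[0,0,0]],
  ],
)

```text
time: 17.63
eef_pos: [0.505, 0.1723, 0.1653]
tcp_rot: [3.115, 0.406, 0.006]
ft_force: [0.7, -0.4, -5.3]
gripper_width: 0.356
```

```bash
python3 -c "
from h import *
st();p=vision.camera('side')
for r in range(256,268): print(r,[tuple(int(v) for v in p['image'][r,c]) for c in range(251,257)])"
```

```text
t 17.63 p [0.505  0.1723 0.1653] yaw 14.86 z [ 0.004  0.    -1.   ] F [ 0.7 -0.4 -5.3] T [-0.08 -0.36 -0.02] g 33.5 q [ 0.2   0.22  1.61 -0.    1.31 -0.06]
256 [(149, 139, 125), (154, 145, 130), (120, 95, 74), (58, 46, 39), (54, 53, 52), (64, 62, 59)]
257 [(152, 142, 125), (157, 149, 133), (125, 99, 80), (67, 51, 43), (55, 54, 51), (62, 59, 57)]
258 [(140, 132, 117), (141, 134, 119), (108, 86, 69), (68, 47, 31), (59, 54, 49), (64, 62, 58)]
259 [(57, 57, 50), (7, 9, 9), (0, 0, 0), (46, 34, 27), (61, 58, 52), (63, 63, 59)]
260 [(0, 0, 0), (0, 0, 0), (0, 0, 0), (41, 41, 38), (61, 59, 57), (65, 63, 58)]
261 [(0, 0, 0), (0, 0, 0), (10, 1, 0), (42, 22, 13), (60, 56, 51), (64, 65, 59)]
262 [(2, 3, 0), (0, 0, 3), (45, 13, 4), (63, 23, 3), (60, 55, 50), (64, 64, 59)]
263 [(3, 5, 5), (0, 5, 8), (61, 17, 4), (75, 32, 14), (61, 52, 48), (61, 60, 57)]
264 [(0, 0, 1), (0, 2, 7), (57, 18, 3), (77, 31, 10), (67, 57, 52), (63, 60, 58)]
265 [(0, 1, 0), (0, 0, 1), (21, 4, 0), (64, 41, 28), (65, 59, 54), (62, 61, 57)]
266 [(3, 2, 3), (5, 5, 6), (0, 0, 0), (44, 45, 43), (57, 57, 54), (63, 62, 57)]
267 [(2, 1, 3), (0, 1, 0), (0, 0, 0), (44, 46, 42), (56, 56, 50), (63, 63, 58)]
```

It stopped 2.0 mm above home, the lock's play, while the load grows. I give one slightly firmer tug to confirm.

>>> jog_arm(
  deltas=[
    [0.02,[0,0,-0.002],[0,0,0]],
    [0.02,[0,0,-0.003],[0,0,0]],
  ],
)

```text
time: 17.85
eef_pos: [0.5039, 0.1721, 0.1662]
tcp_rot: [3.115, 0.406, -0.001]
ft_force: [4.3, 1.0, -23.7]
gripper_width: 0.361
```

```bash
python3 -c "
from h import *
st()"
```

```text
t 17.85 p [0.5039 0.1721 0.1662] yaw 14.86 z [-0.001 -0.001 -1.   ] F [  4.3   1.  -23.7] T [ 0.01 -0.99 -0.02] g 34.0 q [ 0.2   0.22  1.61 -0.    1.32 -0.06]
```

A 20 N net tug is held, so the tube is locked axially. I ease back down onto the collar and release.

>>> jog_arm(
  deltas=[
    [0.02,[0.001,0,0.0015],[0,0.2,0]],
    [0.02,[0,0,0.0015],[0,0,0]],
    [0.02,[0,0,0],[0,0,0]],
  ],
)

```text
time: 18.1
eef_pos: [0.5049, 0.1726, 0.1641]
tcp_rot: [-3.115, -0.406, -0.003]
ft_force: [-0.6, 0.2, -2.8]
gripper_width: 0.359
```

```bash
python3 -c "
from h import *
st()"
```

```text
t 18.1 p [0.5049 0.1726 0.1641] yaw 14.86 z [ 0.002  0.001 -1.   ] F [-0.6  0.2 -2.8] T [-0.01 -0.09  0.01] g 33.8 q [ 0.2   0.22  1.61  0.    1.31 -0.06]
```

>>> jog_arm(
  deltas=[
    [0.02,[0,0,0.0008],[0,0,0]],
    [0.02,[0,0,0.0005],[0,0,0]],
    [0.07,[0,0,0],[0,0,0]],
    [0.07,[0,0,0],[0,0,0]],
    [0.07,[0,0,0],[0,0,0]],
    [0.07,[0,0,0],[0,0,0]],
    [0.07,[0,0,0],[0,0,0]],
    [0.07,[0,0,0],[0,0,0]],
  ],
)

```text
time: 18.77
eef_pos: [0.5076, 0.1735, 0.1683]
tcp_rot: [-3.113, -0.406, -0.019]
ft_force: [-0.1, -0.1, -0.0]
gripper_width: 0.734
```

```bash
python3 -c "
from h import *
st();print(telemetry.sense()['joint_vel'].round(3))"
```

```text
t 18.77 p [0.5076 0.1735 0.1683] yaw 14.87 z [ 0.012  0.003 -1.   ] F [-0.1 -0.1 -0. ] T [-0.04 -0.09 -0.02] g 69.0 q [ 0.2   0.21  1.61  0.    1.31 -0.06]
[ 0.001 -0.003 -0.005  0.    -0.     0.002]
```

Released cleanly, with zero force. I retreat upward.

>>> jog_arm(
  deltas=[
    [0.07,[-0.002,0,-0.005],[0,0.5,0]],
    [0.07,[0,0,-0.01],[0,0.2,0]],
    [0.07,[0,0,-0.02],[0,0,0]],
    [0.07,[0,0,-0.02],[0,0,0]],
    [0.07,[0,0,-0.025],[0,0,0]],
    [0.07,[0,0,-0.025],[0,0,0]],
    [0.07,[0,0,-0.02],[0,0,0]],
    [0.07,[0,0,0],[0,0,0]],
  ],
)

```text
time: 19.43
eef_pos: [0.5004, 0.1718, 0.3027]
tcp_rot: [-3.111, -0.406, -0.041]
ft_force: [0.0, 0.3, -0.1]
gripper_width: 0.745
```

```bash
python3 -c "
from h import *
st();p=vision.camera('side');q=vision.camera('top')
I=p['image'];d=I[...,0].astype(float)-I[...,1]
print([round(float((np.clip(d[275:283,c]-10,0,None)*np.arange(275,283)).sum()/np.clip(d[275:283,c]-10,0,None).sum()),2) for c in range(246,251)])
for r in range(258,268): print(r,[tuple(int(v) for v in I[r,c]) for c in range(251,257)])
C=cloud(p);m=(np.hypot(C[...,0]-.5045,C[...,1]-.173)<.1)&(C[...,2]>.2)&(C[...,2]<.23)
print(cv2.minAreaRect(C[m][:,:2].astype(np.float32)),np.percentile(C[m][:,2],[50,90]))
print(cyl(p,.07,.19,.0155,(.5045,.173)))
W=np.zeros((560,780,3),np.uint8);W[:,:420]=cv2.resize(p['image'][180:320,210:315],(420,560));W[:380,425:775]=cv2.resize(q['image'][140:250,180:281],(350,380));save(W,'final.png')"
```

```text
t 19.43 p [0.5004 0.1718 0.3027] yaw 14.87 z [ 0.025  0.007 -1.   ] F [ 0.   0.3 -0.1] T [-0.02 -0.11  0.06] g 70.0 q [ 0.2   0.14  1.37  0.    1.6  -0.06]
[279.0, 278.42, 278.38, 278.36, 278.37]
258 [(135, 127, 111), (137, 131, 117), (110, 85, 64), (63, 53, 45), (57, 56, 53), (68, 64, 61)]
259 [(57, 57, 49), (2, 4, 6), (8, 0, 0), (42, 40, 38), (58, 56, 53), (62, 60, 56)]
260 [(0, 0, 0), (0, 0, 0), (15, 2, 0), (48, 47, 43), (59, 57, 54), (63, 60, 57)]
261 [(0, 0, 0), (0, 0, 0), (8, 0, 0), (46, 39, 34), (58, 57, 53), (65, 65, 58)]
262 [(0, 0, 2), (0, 0, 0), (46, 17, 8), (59, 29, 12), (59, 53, 50), (62, 62, 58)]
263 [(2, 2, 4), (0, 0, 2), (59, 18, 2), (70, 25, 3), (62, 53, 49), (62, 61, 57)]
264 [(0, 0, 0), (0, 4, 2), (52, 15, 0), (73, 31, 8), (64, 55, 50), (64, 62, 59)]
265 [(0, 2, 2), (0, 0, 0), (20, 5, 0), (62, 40, 28), (59, 53, 49), (60, 59, 56)]
266 [(0, 0, 0), (2, 0, 2), (0, 0, 0), (51, 51, 48), (60, 60, 56), (61, 59, 57)]
267 [(3, 7, 4), (1, 3, 4), (0, 0, 0), (49, 48, 43), (58, 57, 56), (61, 60, 54)]
((0.5047433972358704, 0.17483258247375488), (0.03425966575741768, 0.17224353551864624), 15.257351875305176) [0.2214566  0.22284143]
(array([ 0.50495309,  0.17339261, -0.00154566, -0.00071899]), 391, np.float64(0.0008324443978972171))
```

View pics/final.png

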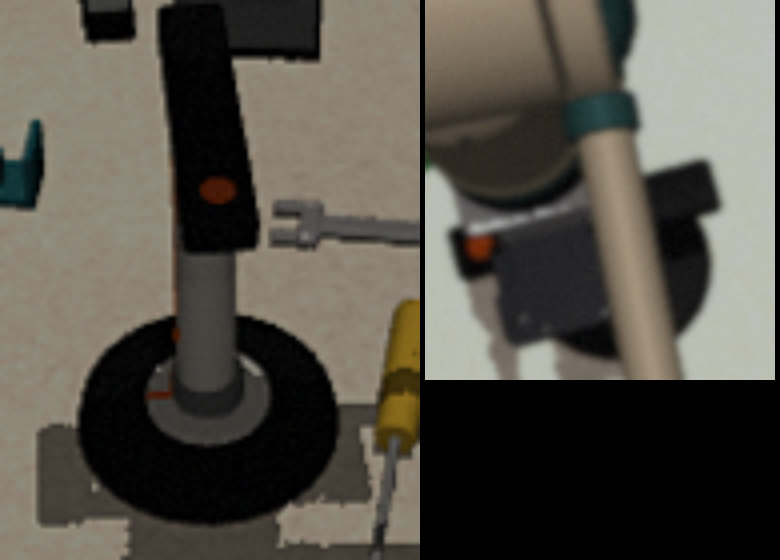

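The lamp stands upright and home with the button showing through the tube wall, and the arm is clear. Handing in.

```bash
python3 -c "
from h import *
print(telemetry.sense()['joint_vel'].round(3));print(workorder.sign_off());st()"
```

```text
[-0.001  0.023  0.057 -0.001 -0.012  0.001]
the job is handed in; nothing more can be done
None
the job is handed in; nothing more can be done
```

The work light is out of the dock, fully home on the black-footed stand and locked, and I released it and handed the job in at about 19.5 s. It was set on gently; the hardest press was about 23 N, when it met the collar.

**Checks that agree**
- **Seating:** the bar's top measured 0.222 m after release, which is the fully home height. The tube stood upright on the peg axis to within about 1 mm.
- **Button:** the side view shows the orange button through the tube wall, in the same position as when it was free.
- **Tug:** the tube stopped about 2 mm above home and then held. I pulled harder than needed, about 20 N net where a light tug was asked.
- **Release:** the gripper read zero force after opening and the arm rose clear.
- **Battery, tools and bracket:** the moves never went near them. I did not measure their positions again at the end.

**Checks that failed or disagreed**
- **First grasp:** it closed above the bar because the reported tool height read about 28 mm too low. I corrected this from the depth images and regrasped without moving the lamp.
- **Twisting:** the tube turned from about 8° to 24° against 0.17 N m or less, while the swivel stayed put and the button already looked out. I don't have an explanation for that. I turned it back to about 15°, pressed down to about 11 N, and only then gave the tug that held. I did not repeat the twist after the tug.

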